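Refill and lock the drink-pod dispenser

TASK

Refill the pod dispenser on the bar: put every white drink pod from the counter flat (either way up) into its clear tube, press the whole stack down with the tamper until it bottoms out firmly, and stand the tamper upright back on its black coaster. Shut the lid, then turn its slotted lock clockwise with the flat key, fully home to its stop, and put the key back fully down in its wooden holder. Leave the other things on the counter where they stand.

Things in the scene. Friction and masses are not known exactly. Their poses are not given: they have to be found in the camera images.
- dispenser: Pod dispenser, fixed: grey base 200 x 120 x 12; clear twelve-sided upright tube at its middle (62 across inside, walls 4, mouth 170 above the counter); grey front column 40 x 60 (40 to 80 mm along own -x) and back column 16 x 70 (43 to 59 mm along +x), both 170 high. Origin: middle of the base's underside, on the tube's axis; z up, x from the front (lock) side to the hinge side
- mouth (a point): centre of the tube's mouth, 170 mm above the counter; axes as the dispenser's
- follower (a joint): metres the black floor disc in the tube has gone down, 0 (top) to 0.032 (bottom stop). Friction of about 7 N holds it: pods lie on it without moving it; pushed harder it goes down and stays. Its top is 116 mm below the mouth at 0, 148 mm at 0.032, so four pods stand about 20 mm proud of the mouth until packed. Starts at 0 to 0.006
- lid (a joint): opening angle of the grey lid (163 long, 86 wide, 10 thick), rad: 0 shut flat on the mouth and columns, 2.0 laid back fully. It hinges on the dispenser's +x side, 55 mm from the tube's axis, about the dispenser's y axis; stiff (0.22 N m), it stays at any angle, and about 2 N at its free edge moves it. Starts at 1.65 to 1.95
- lid_hinge (a point): the hinge line's middle, in the lid's underside; the frame turns with the lid: the lid runs 163 mm towards this frame's -x, its outer face is 10 mm towards +z
- lid_tip (a point): middle of the lid's free edge, on the outer face; the lid's last 26 mm beyond the lock are a plain thumb tab
- camlock (a joint): turn of the brass slotted cam lock in the lid, rad: 0 unlocked, 1.571 locked (stop); grows clockwise seen from above when the lid is shut. Starts at 0 to 0.3. Friction 0.08 N m; stays where left. It does not hold the lid down: ease the twist off the key before drawing it out, or the blade may lift the lid
- slot (a point): centre of the cam lock's outer face, on its axis, 115 mm from the hinge; x runs along the slot and turns with the lock, z points out of the lid. Rotor 44 across, standing 12 above the lid's face; slot 30 long, 9 wide, 12 deep, closed at both ends. Slot along the lid when unlocked, across it when locked. The key's blade has about 0.17 rad of play in it each way
- tamper: Tamper (packing rod), loose, standing upright on its coaster: round steel foot 50 dia x 16, shaft 18 dia, dark wooden grip 32 dia x 42 on top (108 to 150 mm above the foot's underside). 150 tall, 0.3 kg. Origin: centre of the foot's underside, z up along the rod
- coaster: Round black rubber coaster, fixed, 100 dia x 5 thick, the tamper's place. Origin: centre of its underside
- key: Flat key, loose, standing blade down in its holder, 76 tall: steel blade 24 wide (own x), 5 thick (own y), 30 long, below a black grip block 44 (x) x 18 (y) x 46. Origin: centre of the blade's lower end, z up. 80 g
- holder: Wooden key holder, fixed, 90 x 70 x 36. Origin: centre of its underside
- holder_slot (a point): centre of the pocket's mouth in the holder's top, 36 mm above the counter; pocket 30 long (this frame's x), 10 wide, 32 deep. The key's blade goes in and the grip block's underside rests on the holder's top (key origin then 6 mm above the counter)
- pod0: Drink pod, loose, two to four of four present: flat white plastic drum, 56 dia x 34 tall, silvery foil top, 45 g. Starts upright on the counter. Origin: centre of its underside
- pod1: Drink pod, loose, two to four of four present: flat white plastic drum, 56 dia x 34 tall, silvery foil top, 45 g. Starts upright on the counter. Origin: centre of its underside
- pod2: Drink pod, loose, two to four of four present: flat white plastic drum, 56 dia x 34 tall, silvery foil top, 45 g. Starts upright on the counter. Origin: centre of its underside
- pod3: Drink pod, loose, two to four of four present: flat white plastic drum, 56 dia x 34 tall, silvery foil top, 45 g. Starts upright on the counter. Origin: centre of its underside
- can_a: bystander: blue drinks can, 56 dia x 115 tall, loose; origin at the centre of its underside; leave alone
- can_b: bystander: green drinks can, 56 dia x 115 tall, loose; origin at the centre of its underside; leave alone
- jar: bystander: amber glass jar with a lid, 72 dia x 100 tall, loose; origin at the centre of its underside; leave alone
- cups: bystander: stack of nested paper cups, 56 dia at the foot, 80 dia at the top, 110 tall, loose; origin at the centre of its underside; leave alone
- sugar_bowl: bystander: white china bowl, 90 dia x 50 tall, loose; origin at the centre of its underside; leave alone
- water: bystander: clear water bottle with a blue cap, 64 dia x 160 tall, loose; origin at the centre of its underside; leave alone

How it is judged:
By the outcome, as a careful person would: the job done as asked, in the order asked, and still so for the second after the job is handed in, with the robot touching nothing.
Of pod0, pod1, pod2, pod3 only 2 to 4 are there at a start; the rules pass over those that are not, and their reading is None.
At some moment in a run one of pod0, pod1, pod2, pod3 may be knocked a few centimetres aside while the robot is not near it.
It also fails if it takes over 210 s, if anything falls off the work surface, if the arm or the gripper's body presses on something with over 40 N, if the wrist force passes 120 N, or if a joint passes its speed limit or range.

ROBOT

A 6-joint arm with a two-finger parallel gripper is mounted at the origin on the work surface. World frame = base frame: x ahead of the robot, y to its left, z up, the work surface at z = 0. Lengths are in mm, angles in rad, forces in N, time in s.
With the tool pointing down it reaches from about 350 to 875 mm from the base axis. Payload 4.2 kg.
Tool frame: the origin (TCP) lies between the finger pads; the fingertips stand 17 mm ahead of it and the grasp point (between the pads) lies 2 mm behind it; z points along the fingers, y is the line along which they close (so a half turn about z gives the same grasp; the last joint's range is limited). The gripper opens to 85 mm and grips with 20 to 120 N. Pads are 22 mm wide; open, the fingers measure 114 mm over their backs; the gripper's body (76 mm by 85 mm) begins 54 mm behind the grasp point. The pads swing forward as they close: fully open they stand 13 mm farther back than shut.
Start: joints at [-0.927, 0.385, 0.008, 0, -1.194, -0.259], TCP at [234.622, -579.268, 248.312] pointing down, gripper open.
Joint ranges: [-3.14, 3.14], [-1.21, 2.06], [-1.07, 1.41], [-3.16, 2.05], [-2.99, -0.16], [-3.1, 3.1]. Speed limits (rad/s): [2.79, 2.79, 3.14, 3.14, 3.14, 3.14].

INTERFACE

Orientations are given as a unit quaternion [x, y, z, w].
In Python, from bench import arm gives the robot as it stands.
- The arm moves only by the shell command python3 jog.py 'ROWS' [OPENING]. ROWS is rows parted by semicolons, their numbers by spaces, 1 to 10 of them, each of 6 numbers: dx, dy, dz in mm, then a rotation vector rx, ry, rz in rad; each row is the pose to reach, as a shift and turn from the pose commanded when the command began, along the tool's axes at that moment; what a row does not reach only later rows make up. A row lasts 1/10 s, in which the tool goes at most 50 mm and 0.15 rad, less where a joint would pass 70% of its speed; a pose out of reach is approached as far as the arm can. OPENING is the finger opening in mm, set as the command begins (- or left out keeps the last). The fingers move at their own pace and stop on an object; the grip force is fixed at half the most. Time passes only in rows, so rows that do not move let the fingers close. It prints the time, the measured TCP pose, the force, the opening and the grip force at its end.
- arm.read_state(): the state, without advancing time (a new reading comes with each control period).
- arm.get_image(name): name is "scene" or "top"; returns the picture (384x512x3 uint8, blue, green, red); there is no depth.
- arm.get_calibration(name): a dict with "K" (3x3 intrinsics, pixels), "D" ([k1, k2, p1, p2, k3] as OpenCV has them; the pictures are not rectified), "rvec" (rotation vector, rad) and "tvec" (3), from world to camera coordinates, as OpenCV has them. Camera axes: x right, y down, z forward; pixel columns grow to the right and rows downward; lengths in mm; the calibration is good to about 2 mm. A picture is of the moment at which its call begins. get_calibration takes no time and is no camera call.
- arm.job_done(): hands the job in; it is judged then, once.
The state is a dict: "clock": time; "joints": joint angles; "joint_vel": joint speeds; "joint_efforts": joint torques, N m; "position": TCP position; "ee_rot": TCP orientation; "contact_force": force on the tool from outside, world axes, zero at the start; "wrist_torque": the same for the moment, N m; "gripper_width": finger opening in mm; "grasp_force": force on a finger pad.
Only numpy, scipy, OpenCV 4.12 (cv2) and the standard library are available. Lean on these libraries where they do the work, as an engineer would, in place of code of your own. Each camera call takes 0.05 s, during which the arm holds its last target. There are 200 camera calls.

## Working session

There is one attempt and no reset: what is moved stays moved. The work goes in short steps, Python scripts to look and compute and a shell command to move; the robot and the scene stay as the last step left them, time stands still between calls to the robot, and variables do not carry over. Pictures are saved under pics/ and viewed, at most 14 in all, crops included, and the job is handed in when it is done.

```bash
ls; mkdir -p pics; python3 - <<'E'
from bench import arm
import cv2
for n in("scene","top"):
    cv2.imwrite(f"pics/{n}0.png",cv2.resize(arm.get_image(n),(800,600),interpolation=cv2.INTER_CUBIC)); print(n,arm.get_calibration(n))
print(arm.read_state())
E
```

```text
bench.py
jog.py
pics
scene {'K': array([[437.34617489,   0.        , 253.9316677 ],
       [  0.        , 437.34617489, 201.38099769],
       [  0.        ,   0.        ,   1.        ]]), 'D': array([-0.04374543,  0.        ,  0.        ,  0.        ,  0.        ]), 'rvec': array([ 2.44486811,  0.80960305, -0.23996436]), 'tvec': array([-471.05887064, -245.02697473, 1432.47899927])}
top {'K': array([[434.17258088,   0.        , 256.16689685],
       [  0.        , 434.17258088, 186.23777314],
       [  0.        ,   0.        ,   1.        ]]), 'D': array([-0.0404479,  0.       ,  0.       ,  0.       ,  0.       ]), 'rvec': array([ 2.16432536, -2.1028676 ,  0.21200488]), 'tvec': array([ -30.95619304,  607.96225178, 1345.75709121])}
{'clock': 0.1, 'joints': array([-9.27398452e-01,  3.85486401e-01,  6.77262217e-03, -4.25518498e-04,
       -1.19400114e+00, -2.58581187e-01]), 'joint_vel': array([ 1.15269996e-03, -1.29663817e-03,  3.85699888e-03,  3.49918411e-03,
        3.47945987e-05,  1.58064739e-03]), 'joint_efforts': array([-6.80437770e-04, -3.93319881e+01,  1.88928545e+01,  4.19791147e+00,
       -2.58956279e-03, -1.06581879e-06]), 'position': array([ 234.44268294, -578.84232541,  247.33224217]), 'ee_rot': array([-1.91146232e-01,  9.81561083e-01,  9.49577361e-04, -2.40129681e-04]), 'contact_force': array([ 0.52683461, -0.47959987, -0.25582806]), 'wrist_torque': array([ 0.03816021, -0.01532921, -0.03734826]), 'grasp_force': 0.0, 'gripper_width': 85.21940131155225}
```
View pics/top0.png

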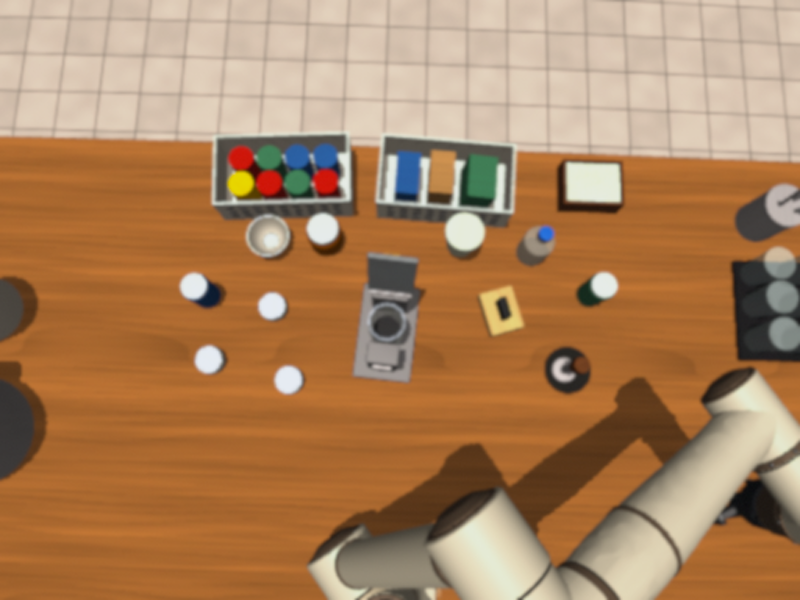

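View pics/scene0.png

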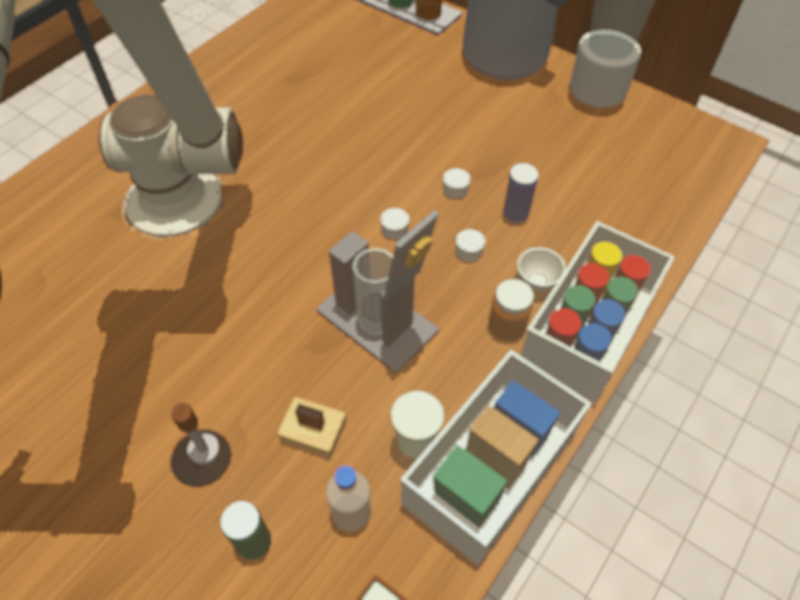

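The pictures show three pods, in the top view at (272,306), (209,360) and (288,380). The dispenser is at about (387,322) with its lid laid back, the key holder at (501,310) and the coaster with the tamper at (568,370). Next I'll take enlarged crops.

```bash
cat > h.py <<'E'
from bench import arm
import cv2, numpy as np
from scipy.spatial.transform import Rotation as R
np.set_printoptions(precision=3,suppress=True)
def cal(n):
    c=arm.get_calibration(n); return c["K"],c["D"],cv2.Rodrigues(c["rvec"])[0],np.array(c["tvec"])
def p2w(n,uv,z):
    K,D,Rm,t=cal(n); p=cv2.undistortPoints(np.array(uv,float).reshape(-1,1,2),K,D)[:,0]
    o=-Rm.T@t; d=np.c_[p,np.ones(len(p))]@Rm
    return o+d*((z-o[2])/d[:,2])[:,None]
def w2p(n,P):
    K,D,Rm,t=cal(n); return cv2.projectPoints(np.array(P,float).reshape(-1,3),cv2.Rodrigues(Rm)[0],t,K,D)[0][:,0]
def crop(img,x0,y0,w,h,s):
    return cv2.resize(img[y0:y0+h,x0:x0+w],(int(w*s),int(h*s)),interpolation=cv2.INTER_CUBIC)
def delta(p,rot=None):
    """tool-axis shift/rotvec from current measured pose to world position p / yaw of tool y... """
    s=arm.read_state(); r=R.from_quat(s["ee_rot"])
    return r.inv().apply(np.array(p)-s["position"]), (r.inv()*rot).as_rotvec() if rot is not None else None
E
python3 - <<'E'
from h import *
t=arm.get_image("top"); s=arm.get_image("scene")
A=crop(t,215,155,66,100,6); B=crop(t,300,175,100,75,4); C=crop(t,105,165,100,75,4)
cv2.imwrite("pics/m1.png",np.hstack([A,np.vstack([B,C])]))
D=crop(s,195,130,100,115,5); E=crop(s,100,240,74,70,4); cv2.imwrite("pics/m2.png",np.hstack([D,np.vstack([E,np.zeros((575-280,296,3),np.uint8)])]))
hsv=cv2.cvtColor(t,cv2.COLOR_BGR2HSV); m=((hsv[...,1]<60)&(hsv[...,2]>170)).astype(np.uint8)
n,l,st,ce=cv2.connectedComponentsWithStats(m)
for i in range(1,n):
    if 80<st[i,4]<900 and ce[i,1]>140 : print(ce[i],st[i,2:],p2w("top",ce[i],34)[0])
E
```

```text
[205.944 145.758] [ 21  19 302] [744.456 157.184  34.   ]
[297.071 147.635] [ 25  24 477] [ 747.805 -146.81    34.   ]
[174.076 152.097] [ 21  24 329] [719.398 261.783  34.   ]
[123.305 182.57 ] [ 17  16 223] [611.467 421.733  34.   ]
[386.493 181.962] [ 16  17 209] [ 640.181 -445.334   34.   ]
[173.418 195.263] [ 18  17 232] [574.432 255.     34.   ]
[132.825 229.658] [ 17  18 240] [458.654 378.634  34.   ]
[358.329 237.071] [13 14 85] [ 455.664 -348.413   34.   ]
[183.98  242.548] [ 17  18 248] [422.525 212.054  34.   ]
[505.375 306.858] [ 18  34 325] [ 244.075 -822.913   34.   ]
[212.793 370.295] [ 35  34 468] [ 36.444 103.387  34.   ]
[349.382 378.169] [ 27  15 225] [  22.001 -316.29    34.   ]
[374.373 378.047] [ 23  14 212] [  23.434 -393.877   34.   ]
```

View pics/m1.png

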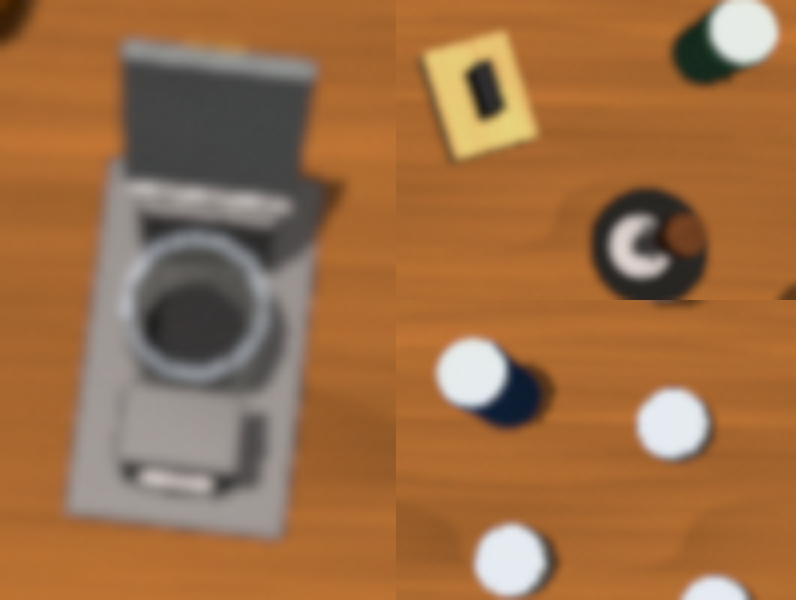

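View pics/m2.png

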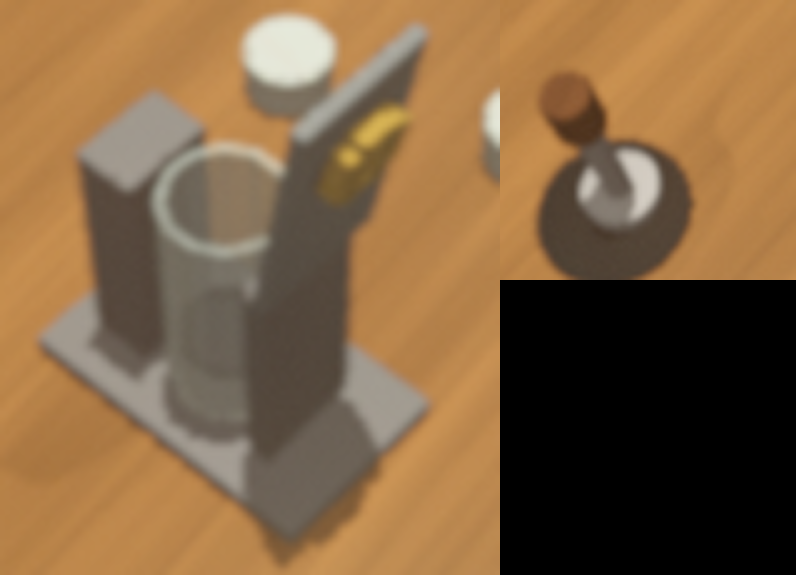

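```bash
python3 - <<'E'
from h import *
f=lambda pts,ox,oy,s,tx=0,ty=0:[((x-tx+.5)/s-.5+ox,(y-ty+.5)/s-.5+oy) for x,y in pts]
A=lambda *p:f(p,215,155,6); B=lambda *p:f(p,300,175,4,396); D=lambda *p:f(p,195,130,5); E=lambda *p:f(p,100,240,4,500)
mouth=p2w("top",A((196.5,306)),170)[0];print("mouth",mouth)
K,Dd,_,_=cal("top");b=p2w("top",A((66,514),(284,538),(112,158)),12);print("base",b)
u=b[2]-b[0];v=b[1]-b[0]
print("axes yaw from long edge",np.arctan2(u[1],u[0]),np.linalg.norm(u),"short",np.arctan2(v[1],v[0])+np.pi/2,np.linalg.norm(v))
print("centre by corners",(b[1]+b[2])/2)
c=p2w("top",A((122,387),(245,400),(240,472),(116,460)),170);print("col",c, c.mean(0))
bs=p2w("scene",D((40,340),(428,405),(290,535)),12);print("scene base",bs,"centre",(bs[0]+bs[1])/2, [np.linalg.norm(bs[2]-bs[i]) for i in(0,1)], np.arctan2(*(bs[2]-bs[0])[[1,0]]))
ms=p2w("scene",D((226,200)),170);print("scene mouth",ms)
h=p2w("top",B((423,50),(506,30),(538,135),(457,160)),36);print("holder",h,h.mean(0),[np.linalg.norm(h[i]-h[i-1]) for i in range(4)])
for i,j in((0,3),(1,2),(0,1),(3,2)):print(np.arctan2(*(h[i]-h[j])[[1,0]]))
print("coaster",p2w("top",B((650,246)),5),"tamper grip",p2w("top",B((686,234)),155), "foot", p2w("top",B((638,246)),16))
print("scene coaster",p2w("scene",E((615,210)),5),"grip",p2w("scene",E((568,96)),155))
print("key top",p2w("top",B((465,68),(490,60),(505,110),(482,120)),82))
# scene pods
s=arm.get_image("scene");hs=cv2.cvtColor(s,cv2.COLOR_BGR2HSV)
m=((hs[...,1]<50)&(hs[...,2]>195)).astype(np.uint8);n,l,st,ce=cv2.connectedComponentsWithStats(m)
for i in range(1,n):
    if 60<st[i,4]<400:print(ce[i],st[i,2:],p2w("scene",ce[i],34)[0])
E
```

```text
mouth [529.079  12.544 170.   ]
base [[434.968  80.591  12.   ]
 [425.385 -37.943  12.   ]
 [632.298  62.819  12.   ]]
axes yaw from long edge -0.0898223680304522 198.12907056948342 short -0.08066851957532628 118.92135969950606
centre by corners [528.842  12.438  12.   ]
col [[488.295  47.528 170.   ]
 [483.706 -12.433 170.   ]
 [448.727 -10.969 170.   ]
 [452.795  49.169 170.   ]] [468.381  18.324 170.   ]
scene base [[430.69  -38.962  12.   ]
 [635.997  58.602  12.   ]
 [623.386 -55.507  12.   ]] centre [533.344   9.82   12.   ] [np.float64(193.4046220330575), np.float64(114.80397529686509)] -0.08565251014380804
scene mouth [[532.166  11.891 170.   ]]
holder [[ 614.272 -178.492   36.   ]
 [ 633.103 -246.947   36.   ]
 [ 546.739 -272.959   36.   ]
 [ 524.377 -206.757   36.   ]] [ 579.623 -226.289   36.   ] [np.float64(94.23450882688788), np.float64(70.99699182356187), np.float64(90.19632706619495), np.float64(69.87750464345372)]
0.30462824247141745
0.2925588362855337
1.8392349530941055
1.8965482177894035
coaster [[ 461.271 -371.777    5.   ]] tamper grip [[ 459.71  -359.148  155.   ]] foot [[ 460.197 -358.948   16.   ]]
scene coaster [[ 463.326 -372.017    5.   ]] grip [[ 464.207 -360.426  155.   ]]
key top [[ 592.27  -205.892   82.   ]
 [ 599.313 -225.797   82.   ]
 [ 559.579 -237.673   82.   ]
 [ 551.077 -219.436   82.   ]]
[286.549   8.845] [12 11 71] [117.596 851.753  34.   ]
[68.158 83.658] [ 8 18 76] [-241.964   35.513   34.   ]
[335.178 110.393] [ 17  12 163] [566.502 474.04   34.   ]
[291.919 113.513] [ 17  12 160] [460.845 376.811  34.   ]
[252.285 139.548] [ 18  14 186] [424.68  209.493  34.   ]
[105.335 144.78 ] [ 38   8 200] [ 72.264 -78.679  34.   ]
[300.635 153.371] [ 18  14 197] [575.682 252.874  34.   ]
[328.921 187.962] [ 23  19 341] [711.659 193.731  34.   ]
[135.129 284.758] [ 8 14 62] [ 476.755 -351.933   34.   ]
[242.061 379.641] [ 21  11 131] [ 829.127 -370.969   34.   ]
```

Three pods are found, at about (460,378), (423,211) and (575,254). The two cameras agree to about 2 mm.

```bash
cat >> h.py <<'E'
def down(a):
    y=np.array([np.cos(a),np.sin(a),0]); z=np.array([0,0,-1.]); return R.from_matrix(np.c_[np.cross(y,z),y,z])
def plan(*wps):
    """wps: (x,y,z,a): a = world angle of tool y. prints each from the CURRENT pose, in tool axes"""
    s=arm.read_state(); r=R.from_quat(s["ee_rot"])
    print("t",s["clock"],"pos",s["position"],"j",s["joints"],"F",s["contact_force"],"w",s["gripper_width"],s["grasp_force"])
    for w in wps:
        print(w,"->",r.inv().apply(np.array(w[:3])-s["position"]),(r.inv()*down(w[3])).as_rotvec())
def pods():
    o=[]
    for n,v in(("top",170),("scene",195)):
        t=arm.get_image(n);hs=cv2.cvtColor(t,cv2.COLOR_BGR2HSV);m=((hs[...,1]<60)&(hs[...,2]>v)).astype(np.uint8)
        k,l,st,ce=cv2.connectedComponentsWithStats(m)
        for i in range(1,k):
            p=p2w(n,ce[i],34)[0]
            if 120<st[i,4]<300 and 350<p[0]<680 and 100<p[1]<500: print(n,ce[i],st[i,2:],p[:2])
E
python3 -c "
from h import *
plan((460,-200,250,1.486),(423.5,211,120,1.486))"
```

```text
t 0.25 pos [ 234.54  -579.089  247.806] j [-0.927  0.385  0.007 -0.    -1.194 -0.259] F [0.031 0.587 0.259] w 85.68718277229654 0.0
(460, -200, 250, 1.486) -> [-351.252  266.765   -1.979] [ 0.001 -0.     0.47 ]
(423.5, 211, 120, 1.486) -> [-471.685  661.295  128.386] [ 0.001 -0.     0.47 ]
```

```bash
G='-351 267 -2 0 0 0.47'; python3 jog.py '-351 267 -2 0 0 0.47;-351 267 -2 0 0 0.47;-351 267 -2 0 0 0.47;-351 267 -2 0 0 0.47;-351 267 -2 0 0 0.47;-351 267 -2 0 0 0.47;-351 267 -2 0 0 0.47;-351 267 -2 0 0 0.47;-351 267 -2 0 0 0.47;-351 267 -2 0 0 0.47'; python3 -c "
from h import *
plan((423.5,211,250,1.486),(423.5,211,30,1.486))"
```

```text
clock: 1.25
position: [462.3, -196.0, 250.5]
ee_rot: [0.039, 0.999, 0.0, 0.001]
contact_force: [0.6, -0.1, 0.1]
gripper_width: 85.7
grasp_force: 0.0
t 1.25 pos [ 462.255 -196.032  250.489] j [-0.077  0.173 -0.284 -0.    -1.113 -1.571] F [ 0.605 -0.13   0.067] w 85.69369215962386 0.0
(423.5, 211, 250, 1.486) -> [ 70.436 402.761   0.517] [0.    0.001 0.007]
(423.5, 211, 30, 1.486) -> [ 70.752 402.69  220.516] [0.    0.001 0.007]
```

```bash
python3 jog.py '70 403 0 0 0 0;70 403 0 0 0 0;70 403 0 0 0 0;70 403 0 0 0 0;70 403 0 0 0 0;70 403 0 0 0 0;70 403 0 0 0 0;70 403 0 0 0 0;70 403 100 0 0 0;70 403 100 0 0 0' >/dev/null; python3 jog.py '0 0 50 0 0 0;0 0 50 0 0 0;0 0 50 0 0 0' ; python3 -c "
from h import *
pods()
plan((423.5,211,30,1.486))"
```

```text
clock: 2.55
position: [424.9, 207.2, 101.2]
ee_rot: [0.042, 0.999, -0.001, -0.0]
contact_force: [1.1, 0.2, 0.3]
gripper_width: 85.5
grasp_force: 0.0
top [123.305 182.57 ] [ 17  16 223] [611.467 421.733]
top [173.418 195.263] [ 18  17 232] [574.432 255.   ]
top [132.875 229.646] [ 17  18 240] [458.699 378.476]
scene [335.263 110.311] [ 18  12 167] [566.536 474.533]
scene [291.92  113.395] [ 17  12 162] [460.552 377.255]
scene [300.683 153.277] [ 19  14 202] [575.599 253.271]
t 2.65 pos [426.056 208.45  103.358] j [ 0.799  0.299 -0.55   0.001 -0.717 -2.456] F [ 0.117  1.313 -0.217] w 85.44903663152884 0.0
(423.5, 211, 30, 1.486) -> [ 3.049  2.058 73.355] [ 0.004  0.004 -0.   ]
```

```bash
python3 jog.py '3 2 40 0 0 0;3 2 73 0 0 0;3 2 73 0 0 0;3 2 73 0 0 0' >/dev/null; python3 jog.py '0 0 0 0 0 0;0 0 0 0 0 0;0 0 0 0 0 0;0 0 0 0 0 0;0 0 0 0 0 0;0 0 0 0 0 0' 45; python3 -c "
from h import *
plan((530.5,12,260,1.486),(423.5,211,260,1.486))"
```

```text
clock: 3.65
position: [422.6, 210.7, 30.2]
ee_rot: [0.042, 0.999, 0.001, 0.002]
contact_force: [-2.0, -0.7, 10.3]
gripper_width: 54.1
grasp_force: 61.4
t 3.65 pos [422.624 210.701  30.198] j [ 0.808  0.422 -0.623  0.001 -0.521 -2.464] F [-1.952 -0.726 10.282] w 54.10638330400855 61.42662763595581
(530.5, 12, 260, 1.486) -> [-124.961 -188.192 -229.993] [0.003 0.003 0.   ]
(423.5, 211, 260, 1.486) -> [  -1.56     1.076 -229.796] [0.003 0.003 0.   ]
```

```bash
python3 jog.py '0 0 -230 0 0 0;0 0 -230 0 0 0;0 0 -230 0 0 0;0 0 -230 0 0 0;-60 -90 -230 0 0 0;-124 -188 -230 0 0 0;-124 -188 -230 0 0 0;-124 -188 -230 0 0 0;-124 -188 -230 0 0 0;-124 -188 -230 0 0 0' ; python3 -c "
from h import *
plan((530,12,205,1.486),(530,12,189,1.486))
t=arm.get_image('top');s=arm.get_image('scene')
cv2.imwrite('pics/m3.png',np.hstack([crop(t,205,140,80,110,5),crop(s,190,105,80,110,5)]))"
```

```text
clock: 4.65
position: [530.1, 8.9, 258.8]
ee_rot: [0.045, 0.999, 0.0, 0.001]
contact_force: [-0.5, 0.2, -0.2]
gripper_width: 54.2
grasp_force: 63.4
t 4.65 pos [530.097   8.93  258.774] j [ 0.323  0.215 -0.208  0.001 -1.146 -1.984] F [-0.475  0.233 -0.155] w 54.162915009510165 63.42164754867554
(530, 12, 205, 1.486) -> [ 0.474  3.032 53.774] [ 0.     0.002 -0.005]
(530, 12, 189, 1.486) -> [ 0.504  3.027 69.774] [ 0.     0.002 -0.005]
```

View pics/m3.png

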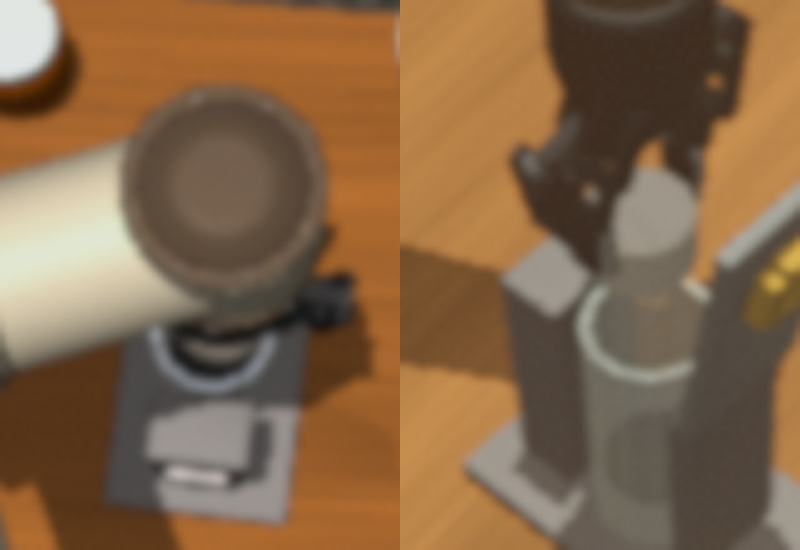

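The pod is held upright above the tube (scene crop at (655,235)), and the lid is clear of the gripper.

```bash
python3 jog.py '0 0 0 0 0 0;0 0 0 0 0 0;0 0 0 0 0 0' >/dev/null; python3 -c "
from h import *
plan((530,12,189,1.486))"
```

```text
t 5.05 pos [528.66   12.658 257.919] j [ 0.331  0.214 -0.212 -0.    -1.145 -1.985] F [ 0.515 -0.48  -0.037] w 54.25579917892281 63.421010971069336
(530, 12, 189, 1.486) -> [-1.377 -0.556 68.919] [0.    0.    0.001]
```

```bash
python3 jog.py '-1 -0.5 30 0 0 0;-1 -0.5 50 0 0 0;-1 -0.5 58 0 0 0;-1 -0.5 63 0 0 0;-1 -0.5 69 0 0 0;-1 -0.5 69 0 0 0;-1 -0.5 69 0 0 0'
```

```text
clock: 5.75
position: [530.4, 11.3, 189.4]
ee_rot: [0.042, 0.999, 0.0, 0.001]
contact_force: [-0.2, 0.4, -0.0]
gripper_width: 54.1
grasp_force: 63.4
```

```bash
python3 jog.py '0 0 0 0 0 0;0 0 0 0 0 0;0 0 0 0 0 0;0 0 0 0 0 0;0 0 0 0 0 0' 80; python3 jog.py '0 0 -40 0 0 0;0 0 -70 0 0 0;0 0 -70 0 0 0;0 0 -70 0 0 0;0 0 -70 0 0 0'; python3 -c "
from h import *
pods()
plan((575,254,150,1.486),(575,254,30,1.486))"
```

```text
clock: 6.25
position: [530.0, 11.2, 188.8]
ee_rot: [0.043, 0.999, 0.0, 0.0]
contact_force: [-0.0, -0.4, 0.3]
gripper_width: 80.2
grasp_force: 0.0
clock: 6.75
position: [529.2, 11.1, 257.6]
ee_rot: [0.043, 0.999, -0.0, -0.001]
contact_force: [0.3, -0.2, -0.3]
gripper_width: 80.0
grasp_force: 0.0
top [123.227 182.582] [ 17  16 220] [611.419 421.985]
top [132.811 229.618] [ 17  18 238] [458.783 378.689]
scene [335.263 110.311] [ 18  12 167] [566.536 474.533]
scene [291.89  113.423] [ 17  12 163] [460.544 377.089]
scene [300.683 153.277] [ 19  14 202] [575.599 253.271]
t 6.85 pos [529.314  11.056 257.373] j [ 0.327  0.217 -0.209 -0.    -1.148 -1.983] F [ 0.173  1.093 -0.408] w 80.06509841884777 0.0
(575, 254, 150, 1.486) -> [-25.094 246.047 107.094] [-0.001 -0.003 -0.001]
(575, 254, 30, 1.486) -> [-25.408 246.151 227.094] [-0.001 -0.003 -0.001]
```

```bash
python3 jog.py '-25 100 0 0 0 0;-25 246 0 0 0 0;-25 246 0 0 0 0;-25 246 0 0 0 0;-25 246 0 0 0 0;-25 246 60 0 0 0;-25 246 107 0 0 0;-25 246 150 0 0 0;-25 246 160 0 0 0;-25 246 160 0 0 0' 85; python3 jog.py '0 0 0 0 0 0;0 0 0 0 0 0;0 0 0 0 0 0' >/dev/null; python3 -c "
from h import *
pods()
plan((575,254,30,1.486))"
```

```text
clock: 7.85
position: [575.1, 253.4, 96.7]
ee_rot: [0.042, 0.999, -0.002, -0.002]
contact_force: [1.0, 0.4, 0.7]
gripper_width: 85.0
grasp_force: 0.0
scene [335.274 110.268] [ 17  12 164] [566.464 474.725]
t 8.25 pos [576.43  254.548 100.465] j [ 0.672  0.525 -0.164  0.    -0.878 -2.328] F [-1.037  0.575  0.321] w 84.84878536699127 0.0
(575, 254, 30, 1.486) -> [ 1.539 -0.813 70.46 ] [ 0.002  0.002 -0.   ]
```

```bash
python3 jog.py '0 0 40 0 0 0;0 0 69 0 0 0;0 0 69 0 0 0;0 0 69 0 0 0;0 0 69 0 0 0' >/dev/null; python3 jog.py '0 0 0 0 0 0;0 0 0 0 0 0;0 0 0 0 0 0;0 0 0 0 0 0;0 0 0 0 0 0;0 0 0 0 0 0' 45; python3 jog.py '0 0 -230 0 0 0;0 0 -230 0 0 0;0 0 -230 0 0 0;0 0 -230 0 0 0;0 0 -230 0 0 0;0 0 -230 0 0 0;0 0 -230 0 0 0'; python3 -c "
from h import *
plan((530,12,260,1.486))"
```

```text
clock: 9.35
position: [576.9, 254.9, 31.7]
ee_rot: [0.042, 0.999, 0.001, 0.001]
contact_force: [-1.3, -0.0, 6.1]
gripper_width: 53.7
grasp_force: 63.7
clock: 10.05
position: [575.4, 254.2, 260.2]
ee_rot: [0.043, 0.999, 0.001, 0.0]
contact_force: [0.1, -0.2, -0.7]
gripper_width: 54.1
grasp_force: 63.4
t 10.05 pos [575.446 254.176 260.233] j [ 0.672  0.384  0.037 -0.001 -1.223 -2.328] F [ 0.072 -0.195 -0.696] w 54.066764580568 63.358880281448364
(530, 12, 260, 1.486) -> [  24.587 -245.173   -0.139] [ 0.001  0.    -0.001]
```

```bash
python3 jog.py '23 -245 0 0 0 0;23 -245 0 0 0 0;23 -245 0 0 0 0;23 -245 0 0 0 0;23 -245 0 0 0 0;23 -245 0 0 0 0;23 -245 0 0 0 0;23 -245 0 0 0 0;23 -245 0 0 0 0;23 -245 0 0 0 0'; python3 jog.py '0 0 30 0 0 0;0 0 50 0 0 0;0 0 58 0 0 0;0 0 64 0 0 0;0 0 70 0 0 0;0 0 70 0 0 0;0 0 70 0 0 0'
```

```text
clock: 11.05
position: [532.2, 13.1, 259.3]
ee_rot: [0.042, 0.999, -0.0, -0.0]
contact_force: [-0.0, 0.9, -1.2]
gripper_width: 54.0
grasp_force: 63.4
clock: 11.75
position: [532.5, 12.1, 190.3]
ee_rot: [0.042, 0.999, 0.0, 0.001]
contact_force: [0.5, 0.1, 0.6]
gripper_width: 54.1
grasp_force: 63.4
```

```bash
python3 jog.py '0 0 0 0 0 0;0 0 0 0 0 0;0 0 0 0 0 0;0 0 0 0 0 0;0 0 0 0 0 0' 80; python3 jog.py '0 0 -40 0 0 0;0 0 -70 0 0 0;0 0 -70 0 0 0;0 0 -70 0 0 0;0 0 -70 0 0 0;0 0 -70 0 0 0' >/dev/null; python3 -c "
from h import *
pods()
plan((460,378,260,1.486),(460,378,30,1.486))"
```

```text
clock: 12.25
position: [532.1, 12.0, 189.8]
ee_rot: [0.043, 0.999, 0.0, 0.0]
contact_force: [0.8, -0.4, -0.3]
gripper_width: 79.9
grasp_force: 0.0
top [123.262 182.566] [ 17  16 221] [611.476 421.874]
top [132.791 229.649] [ 17  18 239] [458.682 378.746]
scene [335.241 110.343] [ 18  12 166] [566.552 474.361]
scene [291.92  113.395] [ 17  12 162] [460.552 377.255]
t 12.95 pos [531.665  11.962 258.696] j [ 0.328  0.219 -0.202 -0.    -1.151 -1.984] F [-1.051 -0.332  0.708] w 79.8326977287013 0.0
(460, 378, 260, 1.486) -> [102.56  358.61   -1.367] [-0.001 -0.002 -0.   ]
(460, 378, 30, 1.486) -> [102.108 358.78  228.632] [-0.001 -0.002 -0.   ]
```

```bash
python3 jog.py '102 359 0 0 0 0;102 359 0 0 0 0;102 359 0 0 0 0;102 359 0 0 0 0;102 359 0 0 0 0;102 359 0 0 0 0;102 359 50 0 0 0;102 359 100 0 0 0;102 359 150 0 0 0;102 359 160 0 0 0' 85; python3 jog.py '0 0 0 0 0 0;0 0 0 0 0 0;0 0 0 0 0 0' >/dev/null; python3 -c "
from h import *
pods()
plan((460,378,30,1.486))"
```

```text
clock: 13.95
position: [459.4, 378.5, 96.1]
ee_rot: [0.042, 0.999, -0.002, -0.001]
contact_force: [-0.0, -0.2, -0.6]
gripper_width: 85.3
grasp_force: 0.0
top [123.305 182.57 ] [ 17  16 223] [611.467 421.733]
scene [335.263 110.311] [ 18  12 167] [566.536 474.533]
t 14.35 pos [462.107 379.242 102.42 ] j [ 0.958  0.476 -0.249  0.    -0.841 -2.615] F [-0.371  0.504  0.472] w 85.0127703905348 0.0
(460, 378, 30, 1.486) -> [ 2.197 -1.718 72.408] [ 0.004  0.003 -0.001]
```

```bash
python3 jog.py '1 0 40 0 0 0;1 0 70 0 0 0;1 0 70 0 0 0;1 0 70 0 0 0;1 0 70 0 0 0' >/dev/null; python3 jog.py '0 0 0 0 0 0;0 0 0 0 0 0;0 0 0 0 0 0;0 0 0 0 0 0;0 0 0 0 0 0;0 0 0 0 0 0' 45; python3 jog.py '0 0 -230 0 0 0;0 0 -230 0 0 0;0 0 -230 0 0 0;0 0 -230 0 0 0;0 0 -230 0 0 0;0 0 -230 0 0 0;0 0 -230 0 0 0'; python3 -c "
from h import *
plan((530,12,260,1.486))"
```

```text
clock: 15.45
position: [460.7, 379.4, 31.6]
ee_rot: [0.042, 0.999, 0.001, 0.001]
contact_force: [-1.5, -0.1, 5.3]
gripper_width: 53.9
grasp_force: 63.5
clock: 16.15
position: [459.6, 378.4, 260.3]
ee_rot: [0.043, 0.999, 0.001, 0.0]
contact_force: [0.4, 0.8, -2.4]
gripper_width: 53.9
grasp_force: 63.5
t 16.15 pos [459.62  378.379 260.326] j [ 0.96   0.326 -0.05  -0.001 -1.194 -2.616] F [ 0.432  0.785 -2.448] w 53.93663027309592 63.53089928627014
(530, 12, 260, 1.486) -> [-101.409 -359.03    -0.247] [ 0.002  0.    -0.001]
```

```bash
python3 jog.py '-102 -359 0 0 0 0;-102 -359 0 0 0 0;-102 -359 0 0 0 0;-102 -359 0 0 0 0;-102 -359 0 0 0 0;-102 -359 0 0 0 0;-102 -359 0 0 0 0;-102 -359 0 0 0 0;-102 -359 0 0 0 0;-102 -359 0 0 0 0'; python3 jog.py '0 0 30 0 0 0;0 0 30 0 0 0;0 0 50 0 0 0;0 0 58 0 0 0;0 0 64 0 0 0;0 0 70 0 0 0;0 0 70 0 0 0;0 0 70 0 0 0';python3 jog.py '0 0 0 0 0 0;0 0 0 0 0 0;0 0 0 0 0 0;0 0 0 0 0 0;0 0 0 0 0 0' 80; python3 jog.py '0 0 -40 0 0 0;0 0 -70 0 0 0;0 0 -70 0 0 0;0 0 -70 0 0 0;0 0 -70 0 0 0;0 0 -70 0 0 0' >/dev/null;python3 -c "
from h import *
plan((461,-360,270,1.486),(461,-360,140,1.486))"
```

```text
clock: 17.15
position: [530.3, 11.7, 258.0]
ee_rot: [0.043, 0.999, -0.0, -0.002]
contact_force: [0.3, -0.1, -1.1]
gripper_width: 53.7
grasp_force: 63.6
clock: 17.95
position: [531.3, 12.2, 190.2]
ee_rot: [0.042, 0.999, 0.0, 0.0]
contact_force: [0.4, -0.7, -1.1]
gripper_width: 53.8
grasp_force: 63.6
clock: 18.45
position: [531.1, 12.1, 189.8]
ee_rot: [0.043, 0.999, 0.0, 0.0]
contact_force: [-0.2, -0.5, 0.2]
gripper_width: 80.0
grasp_force: 0.0
t 19.05 pos [530.414  11.962 258.416] j [ 0.328  0.218 -0.205 -0.    -1.151 -1.984] F [ 0.119 -0.054  0.198] w 79.89124610410673 0.0
(461, -360, 270, 1.486) -> [  37.486 -376.534  -11.178] [-0.001 -0.003 -0.001]
(461, -360, 140, 1.486) -> [  37.154 -376.427  118.822] [-0.001 -0.003 -0.001]
```

```bash
python3 jog.py '37 -376 -11 0 0 0;37 -376 -11 0 0 0;37 -376 -11 0 0 0;37 -376 -11 0 0 0;37 -376 -11 0 0 0;37 -376 -11 0 0 0;37 -376 -11 0 0 0;37 -376 -11 0 0 0;37 -376 -11 0 0 0;37 -376 -11 0 0 0' 85; python3 jog.py '0 0 50 0 0 0;0 0 80 0 0 0;0 0 80 0 0 0;0 0 80 0 0 0;0 0 80 0 0 0' >/dev/null; python3 -c "
from h import *
plan((461,-360,140,1.486))
t=arm.get_image('top');s=arm.get_image('scene')
cv2.imwrite('pics/m4.png',np.hstack([crop(t,215,155,66,100,5),crop(s,90,190,94,100,5)]))"
```

```text
clock: 20.05
position: [461.6, -359.6, 269.4]
ee_rot: [0.043, 0.999, 0.001, -0.001]
contact_force: [-0.3, 0.6, 0.3]
gripper_width: 84.9
grasp_force: 0.0
t 20.55 pos [ 463.736 -359.445  193.083] j [-0.383  0.363 -0.172  0.001 -1.031 -1.272] F [-0.281 -0.969  0.251] w 85.5503113149401 0.0
(461, -360, 140, 1.486) -> [ 2.878 -0.673 53.074] [-0.002  0.004  0.001]
```

View pics/m4.png

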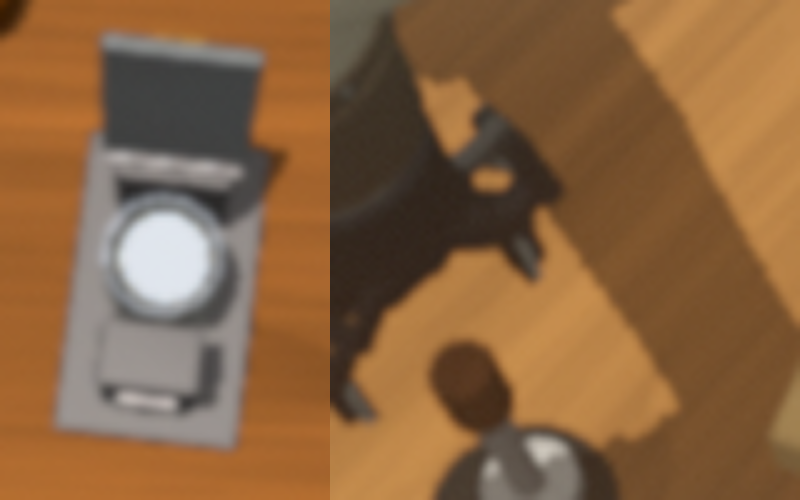

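The pods lie flat in the tube (disc at (165,257)). The tamper stands between the fingers.

```bash
python3 jog.py '1 0 40 0 0 0;1 0 53 0 0 0;1 0 53 0 0 0;1 0 53 0 0 0;1 0 53 0 0 0' >/dev/null; python3 jog.py '0 0 0 0 0 0;0 0 0 0 0 0;0 0 0 0 0 0;0 0 0 0 0 0;0 0 0 0 0 0;0 0 0 0 0 0;0 0 0 0 0 0;0 0 0 0 0 0' 15; python3 -c "
from h import *
plan((530,12,350,1.486))"
```

```text
clock: 21.95
position: [461.5, -359.5, 138.2]
ee_rot: [0.042, 0.999, -0.0, 0.0]
contact_force: [-0.2, 0.0, 3.7]
gripper_width: 30.8
grasp_force: 59.6
t 21.95 pos [ 461.546 -359.547  138.221] j [-0.385  0.417 -0.242  0.    -0.911 -1.271] F [-0.2    0.02   3.706] w 30.8068867828499 59.557446241378784
(530, 12, 350, 1.486) -> [ -36.881  375.874 -211.996] [-0.001  0.001 -0.   ]
```

```bash
python3 jog.py '0 0 -205 0 0 0;0 0 -205 0 0 0;0 0 -205 0 0 0;0 0 -205 0 0 0;0 0 -205 0 0 0;0 0 -205 0 0 0;0 0 -205 0 0 0'; python3 jog.py '-37 376 0 0 0 0;-37 376 0 0 0 0;-37 376 0 0 0 0;-37 376 0 0 0 0;-37 376 0 0 0 0;-37 376 0 0 0 0;-37 376 0 0 0 0;-37 376 0 0 0 0;-37 376 0 0 0 0;-37 376 0 0 0 0'; python3 jog.py '0 0 0 0 0 0;0 0 0 0 0 0' >/dev/null; python3 -c "
from h import *
plan((530.5,12,310,1.486),(530.5,12,290,1.486))
t=arm.get_image('top');s=arm.get_image('scene')
cv2.imwrite('pics/m5.png',np.hstack([crop(t,205,140,80,110,5),crop(s,190,85,80,110,5)]))"
```

```text
clock: 22.65
position: [460.2, -358.3, 339.4]
ee_rot: [0.043, 0.999, 0.002, -0.003]
contact_force: [-0.8, 0.1, -4.4]
gripper_width: 30.6
grasp_force: 60.9
clock: 23.65
position: [529.1, 12.8, 339.9]
ee_rot: [0.042, 0.999, -0.001, -0.003]
contact_force: [0.2, -1.1, -2.7]
gripper_width: 30.5
grasp_force: 61.5
t 23.85 pos [529.661  11.174 341.961] j [ 0.327  0.168 -0.059 -0.    -1.346 -1.985] F [-0.305 -0.3   -2.886] w 30.624811667090018 61.46319508552551
(530.5, 12, 310, 1.486) -> [-0.815  0.915 31.959] [-0.001 -0.002 -0.002]
(530.5, 12, 290, 1.486) -> [-0.846  0.928 51.959] [-0.001 -0.002 -0.002]
```

View pics/m5.png

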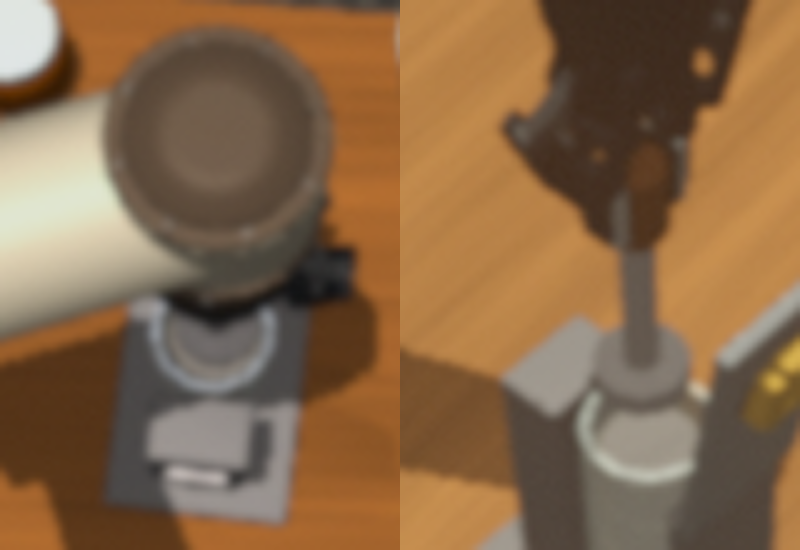

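The tamper is vertical and its foot is centred over the mouth. I'll lower it into the tube.

```bash
python3 jog.py '-1 1 20 0 0 0;-1 1 35 0 0 0;-1 1 47 0 0 0;-1 1 55 0 0 0;-1 1 63 0 0 0;-1 1 70 0 0 0;-1 1 75 0 0 0;-1 1 78 0 0 0;-1 1 78 0 0 0'
```

```text
clock: 24.85
position: [531.1, 13.0, 264.5]
ee_rot: [0.043, 0.999, -0.0, -0.0]
contact_force: [-0.7, -0.3, 1.2]
gripper_width: 30.2
grasp_force: 61.8
```

```bash
python3 jog.py '0 0 3 0 0 0;0 0 5 0 0 0;0 0 5 0 0 0;0 0 5 0 0 0'
```

```text
clock: 25.25
position: [531.1, 13.1, 259.4]
ee_rot: [0.043, 0.999, -0.0, -0.0]
contact_force: [-1.0, -0.9, 0.9]
gripper_width: 30.4
grasp_force: 61.9
```

```bash
python3 jog.py '0 0 2 0 0 0;0 0 4 0 0 0;0 0 4 0 0 0;0 0 4 0 0 0'; python3 jog.py '0 0 2 0 0 0;0 0 4 0 0 0;0 0 4 0 0 0;0 0 4 0 0 0'
```

```text
clock: 25.65
position: [531.6, 13.0, 257.1]
ee_rot: [0.042, 0.999, -0.0, 0.001]
contact_force: [-1.8, -1.1, 6.9]
gripper_width: 30.8
grasp_force: 62.8
clock: 26.05
position: [533.0, 12.9, 257.0]
ee_rot: [0.042, 0.999, -0.0, 0.004]
contact_force: [-4.3, 0.3, 19.7]
gripper_width: 30.6
grasp_force: 64.1
```

Bottoming at TCP z = 257 is what I expected. I'll press a little more to be sure.

```bash
python3 jog.py '0 0 2 0 0 0;0 0 4 0 0 0;0 0 4 0 0 0;0 0 4 0 0 0;0 0 4 0 0 0';  python3 jog.py '0 0 -12 0 0 0;0 0 -12 0 0 0;0 0 -12 0 0 0;0 0 -12 0 0 0'; python3 jog.py '0 0 -80 0 0 0;0 0 -80 0 0 0;0 0 -80 0 0 0;0 0 -80 0 0 0'; python3 -c "
from h import *
plan((462,-365,340,1.486))"
```

```text
clock: 26.55
position: [535.4, 12.8, 256.7]
ee_rot: [0.041, 0.999, -0.0, 0.008]
contact_force: [-4.2, -1.6, 28.3]
gripper_width: 30.9
grasp_force: 65.4
clock: 26.95
position: [530.3, 13.2, 257.6]
ee_rot: [0.043, 0.999, -0.0, -0.002]
contact_force: [0.2, 0.2, -3.5]
gripper_width: 30.4
grasp_force: 61.9
clock: 27.35
position: [530.7, 13.4, 338.5]
ee_rot: [0.043, 0.999, 0.0, -0.001]
contact_force: [-0.5, 0.9, -4.9]
gripper_width: 30.5
grasp_force: 64.1
t 27.35 pos [530.713  13.407 338.489] j [ 0.33   0.172 -0.062 -0.001 -1.338 -1.986] F [-0.52  0.88 -4.86] w 30.492783159915703 64.12618160247803
(462, -365, 340, 1.486) -> [  36.163 -382.89    -1.667] [ 0.001 -0.002 -0.001]
```

```bash
python3 jog.py '36 -383 0 0 0 0;36 -383 0 0 0 0;36 -383 0 0 0 0;36 -383 0 0 0 0;36 -383 0 0 0 0;36 -383 0 0 0 0;36 -383 0 0 0 0;36 -383 0 0 0 0;36 -383 0 0 0 0;36 -383 0 0 0 0'; python3 jog.py '0 0 190 0 0 0;0 0 190 0 0 0;0 0 190 0 0 0;0 0 190 0 0 0;0 0 190 0 0 0;0 0 190 0 0 0'
```

```text
clock: 28.35
position: [461.6, -365.6, 336.4]
ee_rot: [0.044, 0.999, 0.002, -0.003]
contact_force: [-0.4, 1.1, -3.2]
gripper_width: 30.4
grasp_force: 63.9
clock: 28.95
position: [463.2, -364.9, 149.9]
ee_rot: [0.042, 0.999, -0.0, -0.001]
contact_force: [1.6, -0.3, -1.9]
gripper_width: 30.9
grasp_force: 63.7
```

```bash
python3 jog.py '0 0 4 0 0 0;0 0 7 0 0 0;0 0 9 0 0 0;0 0 9 0 0 0;0 0 9 0 0 0'
```

```text
clock: 29.45
position: [462.8, -365.6, 141.2]
ee_rot: [0.043, 0.999, -0.0, 0.0]
contact_force: [-0.1, 0.2, -3.6]
gripper_width: 30.5
grasp_force: 63.8
```

```bash
python3 jog.py '0 0 2 0 0 0;0 0 3 0 0 0;0 0 3 0 0 0;0 0 3 0 0 0'
```

```text
clock: 29.85
position: [462.8, -365.6, 138.2]
ee_rot: [0.043, 0.999, -0.0, 0.0]
contact_force: [0.5, 0.4, 0.2]
gripper_width: 30.7
grasp_force: 64.5
```

```bash
python3 jog.py '0 0 0 0 0 0;0 0 0 0 0 0;0 0 0 0 0 0;0 0 0 0 0 0;0 0 0 0 0 0' 70; python3 jog.py '0 0 -40 0 0 0;0 0 -220 0 0 0;0 0 -220 0 0 0;0 0 -220 0 0 0;0 0 -220 0 0 0;0 0 -220 0 0 0;0 0 -220 0 0 0' ; python3 -c "
from h import *
c=R.from_euler('z',-0.085)
S=np.array([530.5,12.2,0])+c.apply([145,0,330]);print(S)
plan((620,-200,355,1.486),(*S,1.486))
for q in np.arange(1.9,-.05,-.1):
    r=156-3*max(q,0);u=np.array([-np.cos(q),np.sin(q)]);n=np.array([np.sin(q),np.cos(q)])
    P=np.array([55,170])+r*u+10*n+[11,17]; print(round(q,2),P,'tool dx,dz',145-P[0],330-P[1])
t=arm.get_image('scene');cv2.imwrite('pics/m6.png',np.hstack([crop(t,195,120,100,115,4),crop(t,95,235,100,115,4)]))
"
```

```text
clock: 30.35
position: [462.8, -365.5, 137.8]
ee_rot: [0.043, 0.999, -0.0, 0.0]
contact_force: [-0.0, -0.0, 0.7]
gripper_width: 70.1
grasp_force: 0.0
clock: 31.05
position: [462.6, -365.2, 358.0]
ee_rot: [0.043, 0.999, 0.0, 0.001]
contact_force: [-0.1, 0.3, -1.4]
gripper_width: 69.8
grasp_force: 0.0
[674.977  -0.11  330.   ]
t 31.05 pos [ 462.622 -365.174  358.025] j [-0.394  0.27   0.112 -0.001 -1.412 -1.262] F [-0.131  0.344 -1.421] w 69.7928243684626 0.0
(620, -200, 355, 1.486) -> [-142.734  177.978    3.263] [ 0.     0.001 -0.   ]
(np.float64(674.9765028028321), np.float64(-0.11016400635032397), np.float64(330.0), 1.486) -> [-180.452  381.816   28.375] [ 0.     0.001 -0.   ]
1.9 [124.053 325.996] tool dx,dz 20.946577223541297 4.003992489216614
1.8 [109.955 331.389] tool dx,dz 35.044888230439156 -1.389432263325375
1.7 [ 95.359 335.354] tool dx,dz 49.64071770628068 -5.353774954322262
1.6 [ 80.411 337.844] tool dx,dz 64.58929619763015 -7.843533556862724
1.5 [ 65.258 338.828] tool dx,dz 79.74173618661652 -8.827862487191283
1.4 [ 50.053 338.291] tool dx,dz 94.94651499237204 -8.2909404
[... 271 characters left out ...]
652 8.851916265710486
0.9 [-21.46 313.3 ] tool dx,dz 166.45953903961816 16.699885071400217
0.8 [-33.841 304.153] tool dx,dz 178.8405896467295 25.847037344361752
0.7 [-45.267 293.794] tool dx,dz 190.267035750706 36.2064760612746
0.6 [-55.62  282.321] tool dx,dz 200.62032708512217 47.67877445338888
0.5 [-64.792 269.847] tool dx,dz 209.79225042602064 60.15292866674713
0.4 [-72.686 256.493] tool dx,dz 217.68605844856023 73.50743067059227
0.3 [-79.217 242.389] tool dx,dz 224.21748739676815 87.6114510555704
0.2 [-84.316 227.674] tool dx,dz 229.31565288857843 102.32612021603529
0.1 [-87.924 212.494] tool dx,dz 232.9238143673204 117.50589537530885
-0.0 [-90. 197.] tool dx,dz 235.0 133.00000000000028
```

View pics/m6.png

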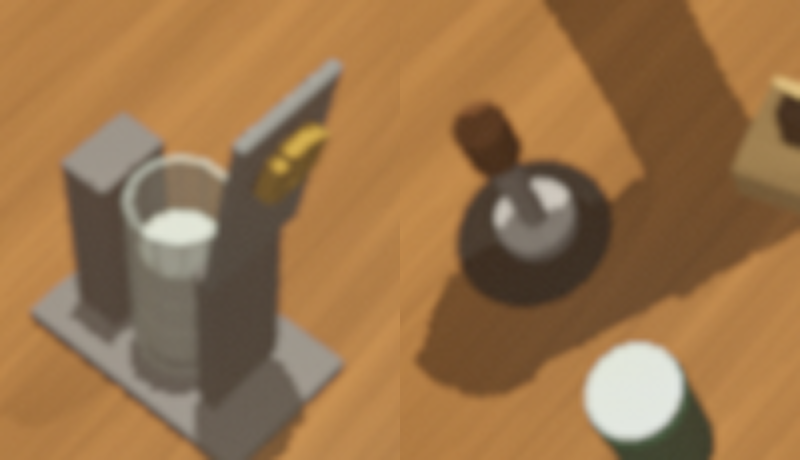

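The stack is packed well below the mouth, and the tamper stands upright on the coaster. Next is the lid, pushed from behind with closed fingers.

```bash
python3 jog.py '-180 60 0 0 0 0;-180 60 0 0 0 0;-180 60 0 0 0 0;-180 60 0 0 0 0;-180 382 28 0 0 0;-180 382 28 0 0 0;-180 382 28 0 0 0;-180 382 28 0 0 0;-180 382 28 0 0 0;-180 382 28 0 0 0' 0; python3 jog.py '0 0 0 0 0 0' ; python3 jog.py '0 0 0 0 0 0;0 0 0 0 0 0';python3 -c "
from h import *
plan((674.98,-.1,330,1.486))"
```

```text
clock: 32.1
position: [671.8, -21.2, 329.1]
ee_rot: [0.043, 0.999, -0.0, -0.002]
contact_force: [0.3, 0.3, 0.8]
gripper_width: 0.5
grasp_force: 0.0
clock: 32.2
position: [672.1, -17.3, 327.9]
ee_rot: [0.039, 0.999, 0.0, -0.003]
contact_force: [0.5, -0.6, -0.5]
gripper_width: 0.1
grasp_force: 0.0
clock: 32.4
position: [672.3, -24.0, 330.5]
ee_rot: [0.043, 0.999, -0.0, -0.001]
contact_force: [0.3, 0.1, 0.3]
gripper_width: 0.2
grasp_force: 0.0
t 32.4 pos [672.333 -23.952 330.532] j [ 0.204  0.433  0.285  0.    -1.425 -1.861] F [0.261 0.143 0.322] w 0.17316204363998933 0.0
(674.98, -0.1, 330, 1.486) -> [-0.592 23.991  0.512] [-0.001 -0.002 -0.001]
```

```bash
python3 jog.py '0 24 0 0 0 0;0 24 0 0 0 0;0 24 0 0 0 0' >/dev/null; python3 jog.py '10 0 0 0 0 0;21 0 0 0 0 0;35 0 -1 0 0 0;50 0 -5 0 0 0;65 0 -8 0 0 0;80 0 -9 0 0 0;95 0 -8 0 0 0;110 0 -6 0 0 0;125 0 -3 0 0 0;125 0 -3 0 0 0'; python3 -c "
from h import *
t=arm.get_image('scene');s=arm.get_image('top');cv2.imwrite('pics/m7.png',np.hstack([crop(t,195,80,100,125,4),crop(s,205,120,90,125,4)]))
"
```

```text
clock: 33.7
position: [548.1, 10.4, 335.3]
ee_rot: [0.043, 0.999, 0.0, 0.0]
contact_force: [0.7, -0.6, 0.2]
gripper_width: 0.0
grasp_force: 0.0
```

View pics/m7.png

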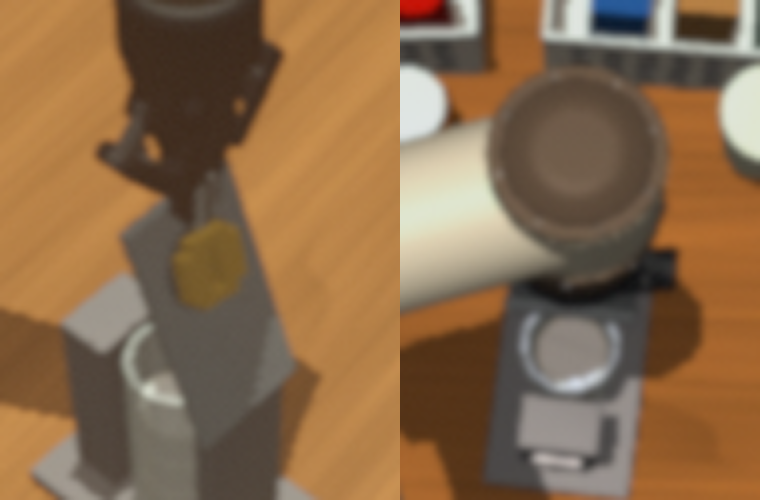

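The lid is swinging shut, now at about 1.2 rad with the fingers on its tab. I'll carry on.

```bash
python3 jog.py '14 0 5 0 0 0;28 0 12 0 0 0;41 0 19 0 0 0;54 0 29 0 0 0;65 0 39 0 0 0;76 0 50 0 0 0;85 0 63 0 0 0;93 0 76 0 0 0;99 0 91 0 0 0;99 0 91 0 0 0'; python3 jog.py '3 0 8 0 0 0;5 0 15 0 0 0;7 0 22 0 0 0;9 0 30 0 0 0;10 0 37 0 0 0;10 0 42 0 0 0;10 0 45 0 0 0;10 0 45 0 0 0'
```

```text
clock: 34.8
position: [448.2, 19.1, 241.4]
ee_rot: [0.043, 0.999, -0.001, -0.004]
contact_force: [-4.2, 0.1, 1.7]
gripper_width: 0.0
grasp_force: 1.9
clock: 35.6
position: [439.3, 18.5, 205.2]
ee_rot: [0.042, 0.999, -0.003, -0.002]
contact_force: [-25.5, 0.7, 45.1]
gripper_width: -0.1
grasp_force: 25.5
```

```bash
python3 jog.py '0 0 -30 0 0 0;0 0 -100 0 0 0;0 0 -100 0 0 0;0 0 -100 0 0 0'; python3 jog.py '60 -250 -60 0 0 0;60 -250 -60 0 0 0;60 -250 -60 0 0 0;60 -250 -60 0 0 0;60 -250 -60 0 0 0;60 -250 -60 0 0 0;60 -250 -60 0 0 0' 85; python3 -c "
from h import *
plan()
t=arm.get_image('scene');s=arm.get_image('top');cv2.imwrite('pics/m8.png',np.hstack([crop(t,195,140,80,100,5),crop(s,210,150,70,100,5)]))
"
```

```text
clock: 36.0
position: [443.8, 20.9, 302.6]
ee_rot: [0.043, 0.999, 0.001, 0.004]
contact_force: [1.2, 0.4, 0.1]
gripper_width: 0.2
grasp_force: 0.0
clock: 36.7
position: [359.8, -225.3, 358.2]
ee_rot: [0.045, 0.999, 0.0, -0.0]
contact_force: [-0.5, -0.2, -0.5]
gripper_width: 84.7
grasp_force: 0.0
t 36.7 pos [ 359.797 -225.275  358.211] j [-0.173 -0.034 -0.24  -0.    -1.366 -1.487] F [-0.453 -0.238 -0.473] w 84.73564831234062 0.0
```

View pics/m8.png

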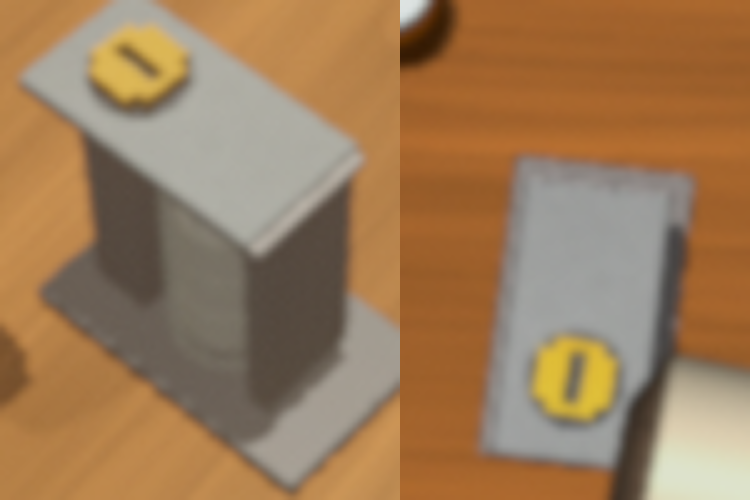

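The lid lies shut, or nearly so. The slot is at top crop (574,378) and scene crop (138,58). I'll compute its position and angle.

```bash
python3 - <<'E'
from h import *
T=lambda *p:[((x-400+.5)/5-.5+210,(y+.5)/5-.5+150) for x,y in p]
S=lambda *p:[((x+.5)/5-.5+195,(y+.5)/5-.5+140) for x,y in p]
for z in(180,192,200):
    a=p2w("top",T((574.5,378),(577,352),(572,404)),z);b=p2w("scene",S((138,58),(118,40),(158,77)),z)
    print(z,a[0],b[0],"ang",np.arctan2(*(a[1]-a[2])[[1,0]]),np.arctan2(*(b[2]-b[1])[[1,0]]),np.linalg.norm(a[1]-a[2]),np.linalg.norm(b[2]-b[1]))
# lid tip corners top: near left (484,452) z180
print(p2w("top",T((484,452)),180),p2w("top",T((521,158),(694,178)),180),"scene lid front-left (24,78), right (352,150),(252,247)",p2w("scene",S((24,78),(358,148),(252,250)),180))
c=R.from_euler('z',-0.085)
for P in([-108,43,180],[55,43,180],[55,-43,180],[-108,-43,180],[-60,0,192]):print(P,c.apply(P)+[530.5,12.2,0])
# subpixel slot via image: dark pixels inside rotor
t=arm.get_image("top");hs=cv2.cvtColor(t,cv2.COLOR_BGR2HSV)
m=((hs[...,0]>18)&(hs[...,0]<35)&(hs[...,1]>120)&(hs[...,2]>120)).astype(np.uint8);m[:150]=0;m[250:]=0;m[:,:210]=0;m[:,280:]=0
cn=max(cv2.findContours(m,cv2.RETR_EXTERNAL,cv2.CHAIN_APPROX_NONE)[0],key=cv2.contourArea);print("rotor",cv2.minEnclosingCircle(cn))
f=np.zeros_like(m);cv2.drawContours(f,[cn],-1,1,-1);f=cv2.erode(f,np.ones((3,3)))
w=np.clip(150-t[...,2].astype(float),0,None)*f;yy,xx=np.mgrid[:384,:512];W=w.sum();cx,cy=(w*xx).sum()/W,(w*yy).sum()/W
C=np.cov(np.c_[xx.ravel(),yy.ravel()].T,aweights=w.ravel());v=np.linalg.eigh(C)[1][:,1]
a=p2w("top",[(cx,cy),(cx+4*v[0],cy+4*v[1])],190);d=a[1]-a[0];print("slot",cx,cy,a[0],np.arctan2(d[1],d[0]))
E
```

```text
180 [470.342  18.921 180.   ] [463.139  26.456 180.   ] ang -0.06406470258568449 -0.21370673152774114 30.1926387513302 33.33768532444274
192 [469.242  18.799 192.   ] [470.03   19.016 192.   ] ang -0.06406470258568478 -0.2137067315277394 29.90363149572291 32.88345572287393
200 [468.508  18.717 200.   ] [474.625  14.057 200.   ] ang -0.06406470258568463 -0.2137067315277386 29.710959991984787 32.58063598849485
[[426.34   69.478 180.   ]] [[598.772  54.472 180.   ]
 [589.93  -47.529 180.   ]] scene lid front-left (24,78), right (352,150),(252,247) [[424.082 -19.436 180.   ]
 [590.019  47.013 180.   ]
 [585.147 -35.511 180.   ]]
[-108, 43, 180] [426.541  64.214 180.   ]
[55, 43, 180] [588.952  50.375 180.   ]
[55, -43, 180] [581.651 -35.314 180.   ]
[-108, -43, 180] [419.239 -21.476 180.   ]
[-60, 0, 192] [470.717  17.294 192.   ]
rotor ((244.5, 225.5), 8.514793395996094)
slot 244.36170212765958 225.06914893617022 [469.789  19.227 190.   ] 2.9942699874001835
```

The slot comes out at (470,18.5,192), which agrees with a shut lid. Next I'll fit the key's pose from the first pictures.

```bash
python3 - <<'E'
from h import *
from scipy.optimize import minimize
def hull(n,c,yaw,sx,sy,z0,z1):
    P=np.array([[a*sx/2,b*sy/2,z] for a in(-1,1) for b in(-1,1) for z in(z0,z1)]);P=R.from_euler('z',yaw).apply(P)+[c[0],c[1],0]
    return w2p(n,P)
def ren(n,h):
    q=cv2.convexHull(((h+.5)*8*16).astype(np.int32)) ; o=np.array([0,0])
    m=np.zeros((384*8,512*8),np.uint8);cv2.fillConvexPoly(m,q,255,shift=4)
    return cv2.GaussianBlur(cv2.resize(m,(512,384),interpolation=cv2.INTER_AREA),(3,3),0.7).astype(float)/255
for n in("top","scene"):
    I=cv2.resize(cv2.imread(f"pics/{n}0.png"),(512,384),interpolation=cv2.INTER_AREA).astype(float)
    c=w2p(n,[575,-222,60])[0].astype(int);sl=np.s_[c[1]-13:c[1]+14,c[0]-13:c[0]+14]
    lum=I[...,1][sl];print(n,c,lum.min(),np.median(lum))
    d=np.clip((130-lum)/(130-45),0,1); yy,xx=np.mgrid[-13:14,-13:14]; d[(xx**2+yy**2)>10**2]=0
    def f(p):
        return ((ren(n,hull(n,p[:2]*100,p[2],44,18,36,82))[sl]-d)**2).sum()
    best=min((minimize(f,np.array([5.75,-2.22,y0]),method="Nelder-Mead",options=dict(initial_simplex=np.array([[5.75,-2.22,y0],[5.8,-2.22,y0],[5.75,-2.17,y0],[5.75,-2.22,y0+.1]]),maxiter=90)) for y0 in(.25,)),key=lambda r:r.fun)
    print(n,best.x[:2]*100,best.x[2],best.fun)
E
```

```text
top [320 198] 33.0 173.0
top [ 578.449 -224.253] 0.24630295305475483 27.34572856593618
scene [197 263] 55.0 136.0
scene [ 589.127 -239.619] -0.6136384439605982 61.04293733179547
```

```bash
python3 - <<'E'
from h import *
o=[]
for n in("top","scene"):
    I=cv2.resize(cv2.imread(f"pics/{n}0.png"),(512,384),interpolation=cv2.INTER_AREA)
    c=w2p(n,[579,-226,50])[0].astype(int);print(n,c-20);o.append(crop(I,c[0]-20,c[1]-20,40,40,10))
cv2.imwrite("pics/m9.png",np.hstack(o))
E
```

```text
top [301 177]
scene [178 247]
```

View pics/m9.png

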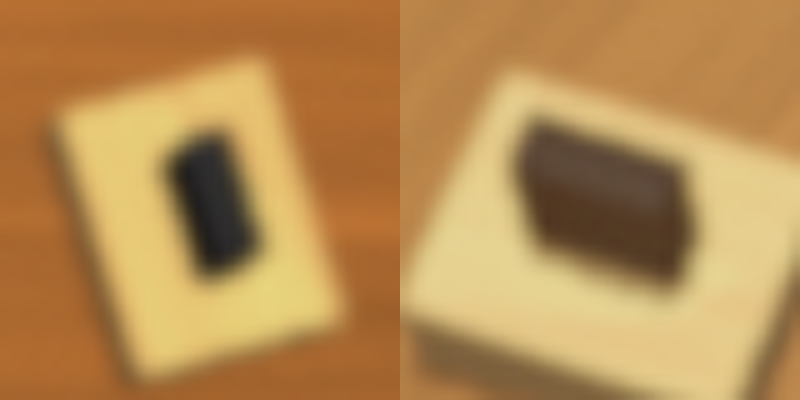

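Top crop: the key block's silhouette corners are (166,160), (228,130), (262,245) and (208,277). Scene crop: the top face corners are (530,118), (690,165), (690,205) and (525,165), and the bottom front edge runs from (538,245) to (678,285). I'll compare with a model projection.

```bash
python3 - <<'E'
from h import *
from scipy.optimize import least_squares
def pr(n,p,z,sx=44,sy=18):
    P=np.array([[a*sx/2,b*sy/2,z] for a,b in((-1,-1),(1,-1),(1,1),(-1,1))]);P=R.from_euler('z',p[2]).apply(P)+[p[0],p[1],0]
    o=np.array([301,177]) if n=="top" else np.array([178,247])
    return (w2p(n,P)-o+.5)*10-.5+([400,0] if n=="scene" else [0,0])
p=(576,-223,.3)
for n in("top","scene"):
    for z in(36,82):print(n,z,pr(n,p,z).round())
print("cam",[(-cal(n)[2].T@cal(n)[3]).round() for n in("top","scene")])
E
```

```text
top 36 [[239. 282.]
 [200. 154.]
 [147. 168.]
 [187. 297.]]
top 82 [[265. 262.]
 [224. 130.]
 [170. 144.]
 [210. 277.]]
scene 36 [[517. 223.]
 [676. 276.]
 [703. 215.]
 [545. 163.]]
scene 82 [[494. 144.]
 [658. 199.]
 [687. 136.]
 [524.  82.]]
cam [array([ 355.,    6., 1434.]), array([ 969., -520., 1061.])]
```

The key sits at about (579.7,-226), the holder's centre, with yaw 0.30. Now to grasp it.

```bash
python3 -c "
from h import *
plan((579.7,-226.2,160,1.871),(579.7,-226.2,62,1.871))"
```

```text
t 36.85 pos [ 360.412 -222.99   357.774] j [-0.168 -0.035 -0.242 -0.    -1.366 -1.488] F [-0.139  0.997 -0.062] w 84.89705090568108 0.0
(579.7, -226.2, 160, 1.871) -> [-219.126   15.344  197.384] [ 0.001 -0.002 -0.385]
(579.7, -226.2, 62, 1.871) -> [-219.305   15.285  295.384] [ 0.001 -0.002 -0.385]
```

```bash
python3 jog.py '-219 15 100 0 0 -0.385;-219 15 197 0 0 -0.385;-219 15 197 0 0 -0.385;-219 15 197 0 0 -0.385;-219 15 197 0 0 -0.385;-219 15 197 0 0 -0.385;-219 15 197 0 0 -0.385;-219 15 197 0 0 -0.385;-219 15 197 0 0 -0.385' 60; python3 jog.py '0 0 0 0 0 0;0 0 0 0 0 0;0 0 0 0 0 0' >/dev/null; python3 -c "
from h import *
plan((579.7,-226.2,62,1.871))"
```

```text
clock: 37.75
position: [580.2, -226.3, 163.1]
ee_rot: [-0.15, 0.989, -0.0, 0.001]
contact_force: [-0.2, -0.2, 0.5]
gripper_width: 60.0
grasp_force: 0.0
t 38.05 pos [ 579.745 -227.113  163.518] j [-0.114  0.448 -0.117 -0.    -1.004 -1.157] F [ 0.911 -0.353 -0.213] w 59.952723762161305 0.0
(579.7, -226.2, 62, 1.871) -> [  0.039   1.001 101.517] [-0.001  0.003 -0.001]
```

```bash
python3 jog.py '0 1 50 0 0 0;0 1 90 0 0 0;0 1 101 0 0 0;0 1 101 0 0 0;0 1 101 0 0 0'; python3 jog.py '0 0 0 0 0 0;0 0 0 0 0 0;0 0 0 0 0 0;0 0 0 0 0 0;0 0 0 0 0 0;0 0 0 0 0 0;0 0 0 0 0 0;0 0 0 0 0 0' 8; python3 -c "
from h import *
plan();print(arm.read_state()['wrist_torque'])"
```

```text
clock: 38.55
position: [581.1, -226.5, 62.8]
ee_rot: [-0.15, 0.989, -0.001, 0.002]
contact_force: [1.0, 0.2, -0.5]
gripper_width: 59.7
grasp_force: 0.0
clock: 39.35
position: [580.4, -226.2, 62.2]
ee_rot: [-0.15, 0.989, -0.0, 0.001]
contact_force: [-1.5, 0.8, 6.0]
gripper_width: 17.0
grasp_force: 59.1
t 39.35 pos [ 580.425 -226.205   62.245] j [-0.112  0.561 -0.216  0.001 -0.791 -1.159] F [-1.458  0.814  5.969] w 17.043599888582133 59.12835717201233
[ 0.368  0.221 -0.   ]
```

```bash
python3 jog.py '0 0 -20 0 0 0;0 0 -40 0 0 0;0 0 -90 0 0 0;0 0 -140 0 0 0;0 0 -190 0 0 0;0 0 -230 0 0 0;0 0 -230 0 0 0;0 0 -230 0 0 0'; python3 jog.py '0 0 0 0 0 -1.35;0 0 0 0 0 -1.35;0 0 0 0 0 -1.35;0 0 0 0 0 -1.35;0 0 0 0 0 -1.35;0 0 0 0 0 -1.35;0 0 0 0 0 -1.35;0 0 0 0 0 -1.35;0 0 0 0 0 -1.35;0 0 0 0 0 -1.35' ; python3 -c "
from h import *
plan((470.2,18.3,285,4.571))"
```

```text
clock: 40.15
position: [579.5, -225.8, 291.4]
ee_rot: [-0.149, 0.989, 0.0, 0.001]
contact_force: [0.2, 0.6, -0.2]
gripper_width: 17.1
grasp_force: 58.6
clock: 41.15
position: [578.7, -225.8, 288.1]
ee_rot: [0.734, -0.679, -0.002, 0.001]
contact_force: [-1.0, -0.0, -0.8]
gripper_width: 17.4
grasp_force: 58.5
t 41.15 pos [ 578.742 -225.803  288.129] j [-0.112  0.357  0.067 -0.001 -1.285  0.191] F [-1.049 -0.035 -0.796] w 17.404202927520767 58.51388096809387
(470.2, 18.3, 285, 4.571) -> [-251.856   89.053    3.927] [ 0.003  0.004 -1.351]
```

```bash
python3 jog.py '-252 89 3 0 0 -1.351;-252 89 3 0 0 -1.351;-252 89 3 0 0 -1.351;-252 89 3 0 0 -1.351;-252 89 3 0 0 -1.351;-252 89 3 0 0 -1.351;-252 89 3 0 0 -1.351;-252 89 3 0 0 -1.351;-252 89 3 0 0 -1.351;-252 89 3 0 0 -1.351'; python3 jog.py '0 0 0 0 0 0;0 0 0 0 0 0;0 0 0 0 0 0'; python3 -c "
from h import *
plan((470.2,18.3,255,4.571))
t=arm.get_image('scene');s=arm.get_image('top');cv2.imwrite('pics/m10.png',np.hstack([crop(t,200,115,60,80,6.5),crop(s,215,180,60,80,6.5)]))"
```

```text
clock: 42.15
position: [470.3, 18.1, 286.6]
ee_rot: [0.997, -0.072, -0.001, 0.0]
contact_force: [-0.0, -0.4, -1.6]
gripper_width: 17.6
grasp_force: 58.6
clock: 42.45
position: [470.9, 18.0, 287.5]
ee_rot: [0.997, -0.071, -0.0, 0.0]
contact_force: [1.2, -0.4, -0.3]
gripper_width: 17.7
grasp_force: 58.6
t 42.45 pos [470.896  18.013 287.498] j [ 0.384  0.091 -0.286 -0.    -1.195  1.044] F [ 1.153 -0.45  -0.297] w 17.721123437693787 58.62396061420441
(470.2, 18.3, 255, 4.571) -> [-0.715 -0.191 32.499] [ 0.     0.    -0.002]
```

View pics/m10.png

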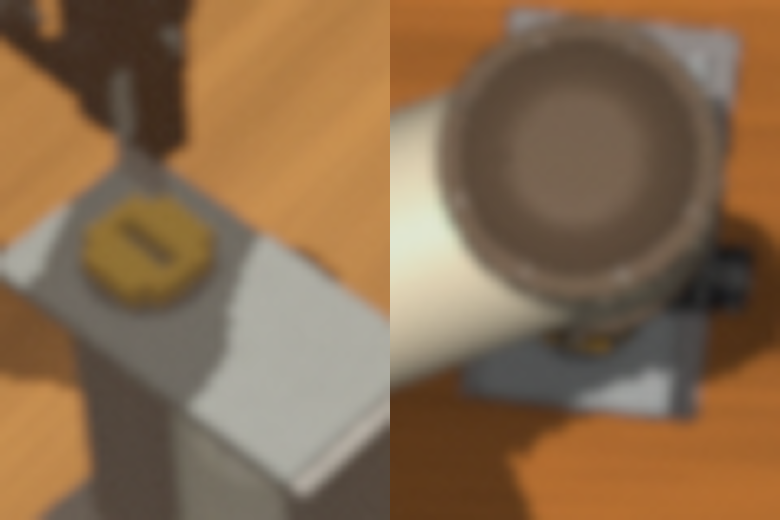

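The blade points at the slot and runs parallel to it. I'll lower it slowly.

```bash
python3 jog.py '-0.7 -0.5 15 0 0 0;-0.7 -0.5 28 0 0 0;-0.7 -0.5 36 0 0 0;-0.7 -0.5 40 0 0 0;-0.7 -0.5 43 0 0 0;-0.7 -0.5 43 0 0 0'
```

```text
clock: 43.15
position: [470.4, 18.7, 244.7]
ee_rot: [0.998, -0.07, -0.0, 0.0]
contact_force: [-0.2, -0.6, -1.2]
gripper_width: 17.6
grasp_force: 58.6
```

```bash
python3 jog.py '0 0 2 0 0 0;0 0 4 0 0 0;0 0 6 0 0 0;0 0 6 0 0 0;0 0 6 0 0 0'; python3 jog.py '0 0 2 0 0 0;0 0 2 0 0 0;0 0 2 0 0 0'
```

```text
clock: 43.65
position: [470.4, 18.7, 238.8]
ee_rot: [0.998, -0.07, 0.0, 0.0]
contact_force: [-0.6, -0.2, -0.2]
gripper_width: 17.5
grasp_force: 58.6
clock: 43.95
position: [470.3, 18.7, 236.7]
ee_rot: [0.998, -0.07, -0.0, 0.0]
contact_force: [-0.7, -0.6, 0.0]
gripper_width: 17.5
grasp_force: 58.6
```

```bash
python3 jog.py '0 0 0 0 0 0.12;0 0 0 0 0 0.24;0 0 0 0 0 0.36;0 0 0 0 0 0.5;0 0 0 0 0 0.65;0 0 0 0 0 0.8;0 0 0 0 0 0.95;0 0 0 0 0 1.1;0 0 0 0 0 1.25;0 0 0 0 0 1.25'; python3 -c "
from h import *
s=arm.read_state();print(s['wrist_torque'],s['joints'][5],R.from_quat(s['ee_rot']).as_matrix()[:2,1])"
```

```text
clock: 44.95
position: [470.4, 18.8, 236.8]
ee_rot: [0.768, -0.641, 0.0, -0.0]
contact_force: [0.3, 0.2, -0.2]
gripper_width: 17.5
grasp_force: 58.7
[-0.015 -0.072  0.014] -0.20580474573245963 [-0.984 -0.179]
```

```bash
for i in 1; do python3 jog.py '0 0 0 0 0 0.12;0 0 0 0 0 0.2;0 0 0 0 0 0.26;0 0 0 0 0 0.26'; done; python3 -c "
from h import *
s=arm.read_state();print(s['wrist_torque'],s['joints'][5],R.from_quat(s['ee_rot']).as_matrix()[:2,1])"; python3 jog.py '0 0 0 0 0 0.06;0 0 0 0 0 0.12;0 0 0 0 0 0.12' >/dev/null; python3 -c "
from h import *
s=arm.read_state();print(s['contact_force'],s['wrist_torque'],s['joints'][5],R.from_quat(s['ee_rot']).as_matrix()[:2,1])"
```

```text
clock: 45.35
position: [470.3, 18.7, 236.8]
ee_rot: [-0.679, 0.734, 0.0, -0.0]
contact_force: [-0.2, 0.8, -1.6]
gripper_width: 17.7
grasp_force: 58.7
[ 0.004  0.054 -0.026] -0.4630244655692849 [-0.997  0.077]
[-0.603 -0.495 -0.139] [ 0.013  0.13  -0.002] -0.5830079299591032 [-0.981  0.196]
```

```bash
python3 jog.py '0 0 0 0 0 0.06;0 0 0 0 0 0.12;0 0 0 0 0 0.12' >/dev/null; python3 -c "
from h import *
s=arm.read_state();print(s['contact_force'],s['wrist_torque'],s['joints'][5],R.from_quat(s['ee_rot']).as_matrix()[:2,1])
t=arm.get_image('scene');cv2.imwrite('pics/m11.png',crop(t,190,115,70,60,10))"
```

```text
[-0.753 -0.025 -0.741] [0.022 0.176 0.262] -0.7024109460818774 [-0.95   0.311]
```

View pics/m11.png

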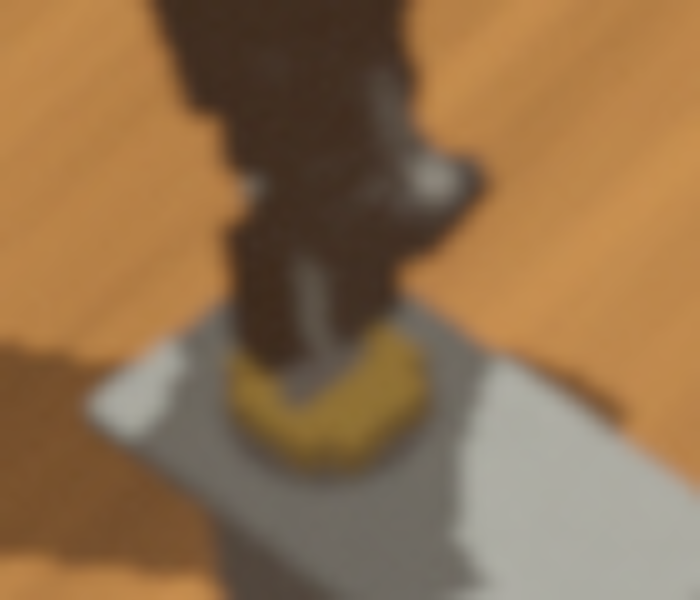

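The blade sits in the slot, now across the lid, and the torque has risen to 0.26 N m at the stop. One more nudge to confirm, then I'll ease off.

```bash
python3 jog.py '0 0 0 0 0 0.05;0 0 0 0 0 0.08;0 0 0 0 0 0.08;0 0 0 0 0 0.08' >/dev/null; python3 -c "
from h import *
s=arm.read_state();print(s['contact_force'],s['wrist_torque'],s['joints'][5],R.from_quat(s['ee_rot']).as_matrix()[:2,1])"; python3 jog.py '0 0 0 0 0 -0.1;0 0 0 0 0 -0.2;0 0 0 0 0 -0.26;0 0 0 0 0 -0.26;0 0 0 0 0 -0.26'; python3 -c "
from h import *
s=arm.read_state();print(s['contact_force'],s['wrist_torque'],s['joints'][5],R.from_quat(s['ee_rot']).as_matrix()[:2,1])"
```

```text
[-1.545  0.278 -0.395] [0.002 0.254 1.047] -0.7824965329609567 [-0.923  0.386]
clock: 46.9
position: [470.4, 18.7, 236.7]
ee_rot: [-0.655, 0.755, 0.0, 0.0]
contact_force: [-0.3, -0.9, -0.9]
gripper_width: 17.5
grasp_force: 58.8
[-0.321 -0.941 -0.893] [-0.036 -0.045 -0.015] -0.5277175596192654 [-0.99   0.141]
```

```bash
python3 jog.py '0 0 -4 0 0 0;0 0 -10 0 0 0;0 0 -16 0 0 0;0 0 -30 0 0 0;0 0 -55 0 0 0;0 0 -55 0 0 0'; python3 -c "
from h import *
plan((580.4,-226.2,290,1.871))"
```

```text
clock: 47.5
position: [472.3, 19.0, 295.7]
ee_rot: [-0.656, 0.755, -0.002, 0.004]
contact_force: [-0.1, 0.6, -0.4]
gripper_width: 17.6
grasp_force: 58.8
t 47.5 pos [472.348  19.043 295.684] j [ 0.386  0.084 -0.273  0.002 -1.206 -0.526] F [-0.114  0.623 -0.374] w 17.564894235593517 58.8220077753067
(580.4, -226.2, 290, 1.871) -> [ 227.836 -141.081    6.183] [-0.005  0.007  1.131]
```

```bash
python3 jog.py '227 -141 6 0 0 1.131;227 -141 6 0 0 1.131;227 -141 6 0 0 1.131;227 -141 6 0 0 1.131;227 -141 6 0 0 1.131;227 -141 6 0 0 1.131;227 -141 6 0 0 1.131;227 -141 6 0 0 1.131;227 -141 6 0 0 1.131;227 -141 6 0 0 1.131'; python3 jog.py '0 0 140 0 0 0;0 0 140 0 0 0;0 0 140 0 0 0;0 0 140 0 0 0;0 0 140 0 0 0;0 0 140 0 0 0';  python3 -c "
from h import *
plan((580.4,-226.2,100,1.871),(580.4,-226.2,62.2,1.871))
t=arm.get_image('scene');s=arm.get_image('top');cv2.imwrite('pics/m12.png',np.hstack([crop(t,165,225,65,80,6),crop(s,210,180,65,80,6)]))"
```

```text
clock: 48.5
position: [578.2, -225.6, 285.4]
ee_rot: [-0.15, 0.989, 0.0, -0.0]
contact_force: [-0.4, -0.3, 0.5]
gripper_width: 17.4
grasp_force: 58.9
clock: 49.1
position: [580.3, -226.1, 148.9]
ee_rot: [-0.15, 0.989, -0.001, 0.003]
contact_force: [1.1, 0.2, -0.4]
gripper_width: 17.5
grasp_force: 58.9
t 49.1 pos [ 580.328 -226.112  148.927] j [-0.112  0.461 -0.136  0.001 -0.968 -1.159] F [ 1.073  0.223 -0.38 ] w 17.535450753140005 58.94721329212189
(580.4, -226.2, 100, 1.871) -> [ 0.192  0.053 48.927] [-0.003  0.005  0.001]
(580.4, -226.2, 62.2, 1.871) -> [ 0.374  0.175 86.726] [-0.003  0.005  0.001]
```

View pics/m12.png

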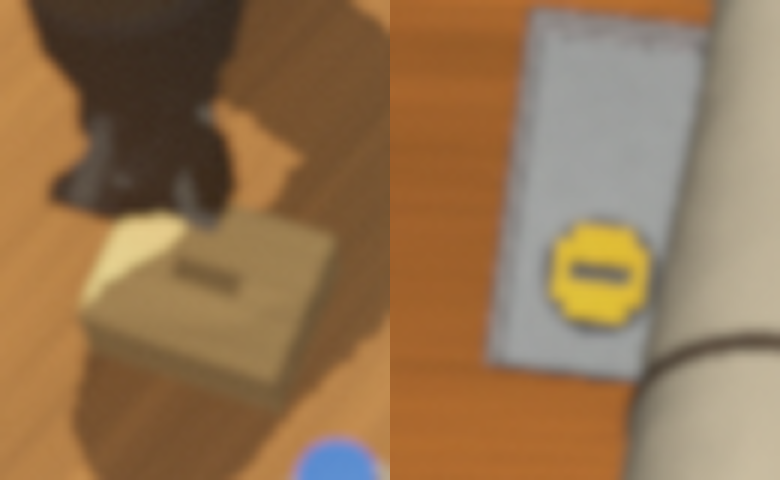

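The slot lies across the lid (600,272), the lid is shut and the empty pocket shows at (207,276). I'll insert the key.

```bash
python3 jog.py '0 0 30 0 0 0;0 0 46 0 0 0;0 0 52 0 0 0;0 0 58 0 0 0;0 0 64 0 0 0;0 0 64 0 0 0;0 0 64 0 0 0'
```

```text
clock: 49.9
position: [578.7, -225.8, 82.3]
ee_rot: [-0.149, 0.989, -0.0, 0.0]
contact_force: [-0.3, -0.5, -0.6]
gripper_width: 17.4
grasp_force: 59.0
```

```bash
python3 jog.py '1 0 5 0 0 0;1 0 10 0 0 0;1 0 15 0 0 0;1 0 18 0 0 0;1 0 20 0 0 0;1 0 20 0 0 0'; python3 jog.py '0 0 1 0 0 0;0 0 1 0 0 0;0 0 1 0 0 0'
```

```text
clock: 50.5
position: [577.3, -226.0, 62.3]
ee_rot: [-0.15, 0.989, -0.0, -0.0]
contact_force: [-1.1, 0.7, 4.3]
gripper_width: 17.6
grasp_force: 59.5
clock: 50.8
position: [577.3, -226.0, 62.3]
ee_rot: [-0.15, 0.989, -0.0, 0.0]
contact_force: [-3.3, 1.5, 8.1]
gripper_width: 17.6
grasp_force: 60.4
```

```bash
python3 jog.py '0 0 0 0 0 0;0 0 0 0 0 0;0 0 0 0 0 0;0 0 0 0 0 0' 50; python3 jog.py '0 0 -20 0 0 0;0 0 -60 0 0 0;0 0 -110 0 0 0;0 0 -160 0 0 0;0 0 -210 0 0 0;0 -100 -240 0 0 0;0 -200 -240 0 0 0;0 -200 -240 0 0 0;0 -200 -240 0 0 0;0 -200 -240 0 0 0'; cat > chk.py <<'E'
from h import *
for n in("top","scene"):
    t=arm.get_image(n)
    for nm,P,z in(("rotor",[470,18,190],192),("keytop",[579,-226,70],82)):
        c=w2p(n,P)[0].astype(int);hs=cv2.cvtColor(t,cv2.COLOR_BGR2HSV)
        m=((hs[...,0]>18)&(hs[...,0]<35)&(hs[...,1]>140)&(hs[...,2]>110)) if nm=="rotor" else t[...,2]<100
        k=np.zeros_like(m);k[c[1]-13:c[1]+14,c[0]-13:c[0]+14]=1;m=(m&k).astype(np.uint8)
        l,lab,st,ce=cv2.connectedComponentsWithStats(m)
        i=1+np.argmax(st[1:,4]) if l>1 else None
        if i:
            print(n,nm,st[i],ce[i],p2w(n,ce[i],z)[0])
            cn=cv2.findContours((lab==i).astype(np.uint8),cv2.RETR_EXTERNAL,cv2.CHAIN_APPROX_NONE)[0][0];print("   circle",cv2.minEnclosingCircle(cn)[0],"rect",cv2.minAreaRect(cn))
E
python3 chk.py; python3 - <<'E'
# same blobs in the first pictures for the key
from h import *
for n in("top","scene"):
    t=cv2.resize(cv2.imread(f"pics/{n}0.png"),(512,384),interpolation=cv2.INTER_AREA)
    c=w2p(n,[579,-226,70])[0].astype(int);m=t[...,2]<100;k=np.zeros_like(m);k[c[1]-13:c[1]+14,c[0]-13:c[0]+14]=1
    l,lab,st,ce=cv2.connectedComponentsWithStats((m&k).astype(np.uint8));i=1+np.argmax(st[1:,4]);print("start",n,st[i],ce[i])
E
```

```text
clock: 51.2
position: [577.2, -226.1, 60.4]
ee_rot: [-0.149, 0.989, 0.0, -0.0]
contact_force: [0.6, -0.1, -0.5]
gripper_width: 49.8
grasp_force: 0.0
clock: 52.2
position: [636.5, -422.4, 296.9]
ee_rot: [-0.147, 0.989, 0.0, -0.001]
contact_force: [0.8, -0.1, -0.6]
gripper_width: 49.7
grasp_force: 0.0
top rotor [237 218  16  16 172] [244.564 225.227] [469.17   18.613 192.   ]
   circle (244.7440948486328, 225.3031463623047) rect ((244.55770874023438, 225.2115478515625), (14.512594223022461, 15.493175506591797), 11.309932708740234)
top keytop [319 192  17  18 140] [324.379 200.243] [ 565.356 -229.757   82.   ]
   circle (326.307861328125, 199.87554931640625) rect ((326.0000305175781, 199.0), (17.076295852661133, 13.914020538330078), 71.56504821777344)
scene keytop [188 259  18  16 184] [196.37  266.543] [ 586.067 -235.587   82.   ]
   circle (196.5, 266.5) rect ((196.35000610351562, 266.4499816894531), (18.65743637084961, 10.75174331665039), 18.43494987487793)
start top [318 191   8  13  72] [321.653 196.986]
start scene [191 260  15  14 146] [198.027 266.849]
```

```bash
python3 -c "
from h import *
plan((240,-575,290,1.871))"; python3 jog.py '330 -260 0 0 0 0;330 -260 0 0 0 0;330 -260 0 0 0 0;330 -260 0 0 0 0;330 -260 0 0 0 0;330 -260 0 0 0 0;330 -260 0 0 0 0;330 -260 0 0 0 0;330 -260 0 0 0 0;330 -260 0 0 0 0' ; sed -i 's/hs\[...,1\]>140)&(hs\[...,2\]>110/hs[...,1]>130)\&(hs[...,2]>150/' chk.py; python3 chk.py; python3 -c "
from h import *
t=arm.get_image('scene');c=w2p('scene',[470,18,190])[0].astype(int);print(c,cv2.cvtColor(t,cv2.COLOR_BGR2HSV)[c[1],c[0]-14:c[0]+15:2].tolist())"
```

```text
t 52.3 pos [ 636.142 -418.469  298.264] j [-0.371  0.615  0.512 -0.    -1.471 -0.903] F [ 0.698  0.646 -0.21 ] w 49.97132806408927 0.0
(240, -575, 290, 1.871) -> [424.606 -33.569   9.069] [ 0.002 -0.002 -0.003]
clock: 53.3
position: [395.5, -764.4, 299.4]
ee_rot: [-0.148, 0.989, 0.001, -0.0]
contact_force: [0.3, -0.0, -0.5]
gripper_width: 50.0
grasp_force: 0.0
top rotor [237 218  16  16 187] [244.583 225.342] [468.841  18.549 192.   ]
   circle (244.6349639892578, 225.24232482910156) rect ((244.5, 225.5), (15.0, 15.0), 90.0)
top keytop [319 192   8  13  76] [322.224 198.053] [ 572.157 -222.917   82.   ]
   circle (322.0, 198.0) rect ((322.1500244140625, 197.9499969482422), (12.649109840393066, 6.008327484130859), 71.56504821777344)
scene rotor [214 146  18  14 183] [222.339 152.689] [473.445  15.356 192.   ]
   circle (222.5, 152.5) rect ((222.5, 152.5), (13.0, 17.0), 90.0)
scene keytop [189 260  16  14 151] [196.834 266.603] [ 587.081 -235.026   82.   ]
   circle (197.0, 266.5) rect ((196.80001831054688, 266.60003662109375), (17.0762996673584, 9.486833572387695), 18.434947967529297)
[221 151] [[23, 18, 171], [25, 18, 171], [21, 26, 170], [20, 122, 192], [22, 157, 216], [22, 157, 218], [21, 159, 209], [20, 159, 167], [19, 140, 129], [20, 139, 173], [21, 152, 213], [21, 156, 218], [20, 139, 189], [20, 31, 163], [27, 16, 173]]
```

```bash
python3 - <<'E'
from h import *
a=cv2.resize(cv2.imread("pics/m8.png")[:,:400],(80,100),interpolation=cv2.INTER_AREA)
t=crop(arm.get_image("scene"),195,140,80,100,5);b=cv2.resize(t,(80,100),interpolation=cv2.INTER_AREA)
g=[cv2.cvtColor(i,cv2.COLOR_BGR2GRAY).astype(np.float32) for i in(a,b)]
for nm,s in(("lid front",np.s_[2:30,2:20]),("lid+rotor",np.s_[0:48,0:74]),("base (fixed)",np.s_[55:99,8:80])):
    w=[np.ascontiguousarray(x[s]) for x in g];print(nm,cv2.phaseCorrelate(w[0],w[1],cv2.createHanningWindow(w[0].shape[::-1],cv2.CV_32F)))
E
```

```text
lid front ((0.16983376747391965, 0.009346154475657897), 0.9725316524505615)
lid+rotor ((0.5411761070418208, -0.023562012673071564), 0.9199903530544705)
base (fixed) ((-0.16956475598152565, 0.4980991178264631), 0.9408366197421227)
```

```bash
python3 -c "
from bench import arm
print(arm.job_done())"
```

```text
the job is handed in; nothing more can be done
None
```

I've handed the job in: the three pods on the counter are in the tube and pressed firmly to the bottom stop, the tamper is upright on its coaster, the lid is shut and its lock turned home to the stop, and the key is fully down in its holder; I don't have the judge's verdict.

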